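# Unlock the coupler rack with the ratchet, load it, lock it and prove the bolt

## Task

Before swinging the ratchet handle, put its direction lever over to the loosening side, then swing to slacken the rack's bolt all the way so that the locking bar slides clear, and stand every silver double coupler from the tray in the rack, upright, square and side by side. Then put the lever back to the tightening side, swing the bolt tight again so that the bar closes over the couplers' feet, and keep pulling the handle the tightening way until the pointer stands in the dark band of its scale and no further; hold it there for a full second to prove that the bolt does not turn, then ease off and let go, with the lever left on the tightening side. Leave the brown swivel coupler and everything else on the tray where it is.

Things in the scene. Friction and masses are not known exactly. Their poses are not given: they have to be found in the camera images.
- ratchet_axis (a point): upright axis of bolt and ratchet handle, 70 mm above the tray, on the grey housing (72 mm square, 50 mm high) of the fixed rack assembly; the ratchet head on it is 68 mm across, at heights 58 to 82 mm. Its x and y axes are those of the whole assembly, z up; the rack lies on its -y side and the locking bar runs along y on the rack's +x side
- handle_grip (a point): middle of the ratchet handle's rubber grip, a lying round bar 26 mm thick and 86 mm long, 70 mm above the tray, 165 mm from ratchet_axis; x points along the handle away from the axis, z up. Grip it from above across the bar, or push it sideways, along an arc about ratchet_axis
- handle (a joint): angle of the ratchet handle, rad, counter-clockwise (= loosening) from above positive, stops at -0.35 and 1.45; at 0 it points 80 deg counter-clockwise from the assembly's x. 15 teeth: up to 0.42 rad idle swing before it catches. It drives the bolt only the way the lever is set; the other way it clicks round freely, so several strokes may be made. At a stop, stroke back and go on
- beam (a joint): elastic sideways bend of the handle bar (pivot 55 mm from ratchet_axis), rad, 0 unloaded, negative when the grip is pulled clockwise (tightening), as in a bending-beam torque spanner. About 65 N per rad at handle_grip; turning the bolt bends it about 0.05. The pointer is in the dark band of the white scale from -0.12 to -0.27; never bend it past -0.33
- lever_tab (a point): middle of the upright tab of the dark direction lever on the ratchet head, close to the turning axis: tab 14 mm along the lever, 10 mm across, 89 to 113 mm above the tray; the flat lever below it goes down to 83 mm. x points along the lever from the tab towards its pivot, z up
- lever (a joint): direction lever, rad: +0.3 (stop) = loosening, -0.3 (stop) = tightening, where it starts. Its upright pivot is on the handle's centre line 34 mm from ratchet_axis towards the grip, the tab 42 mm back from it. Looking from the axis towards the grip, the tab is 12 mm right of the centre line for loosening, 12 mm left for tightening. About 2.5 N at the tab moves it; it stays where it is left
- bolt (a joint): turn of the rack's bolt under the ratchet head, rad: 0 = tight (stop), 0.9 = slackened all the way (stop); counter-clockwise from above loosens. It drives the locking bar
- bar (a joint): slide of the locking bar along the assembly's +x, m: 0 = closed (its edge 26 mm beyond the rack's centre line), 0.028 = drawn back clear. A flat steel strip 26 to 36 mm above the tray, 40 mm wide; it moves only with the bolt
- rack_floor (a point): centre of the rack's floor, 4 mm above the tray; axes of the assembly. Inside 84 mm wide (x) and 244 mm long (y); lips 10 mm above the floor along the long sides, end plates 18 mm (36 mm beyond x = +46 mm). Up to three couplers stand side by side along y, 80 mm apart, square and within 7 mm of the centre line, so that the bar closes over the far edge of their feet
- swivel_center (a point): centre of the corroded brown swivel coupler, a round waisted drum 66 mm across, 58 mm high; leave alone
- bracket_center (a point): middle of a cam lock bracket, 90 x 60 x 43 mm, with a green lever; leave alone
- mallet_center (a point): centre of a black rubber mallet head, upright drum 64 mm across, 62 mm high; leave alone
- spigot_center (a point): centre of a squat steel spigot pin, 48 mm across the foot, 52 mm high; leave alone
- jacknut_center (a point): centre of a dark jack nut with two wings, 110 mm long, 30 mm high; leave alone
- tape_center (a point): centre of a tape measure, 60 x 35 x 55 mm high; leave alone
- coupler0_center (a point): new silver double coupler, 0.6 to 0.85 kg: square flat foot 70 x 70 x 12 mm with low bolt heads at its corners, and on it a square upright body 36 x 36 mm up to 62 mm above the underside (a groove across its top); a quarter turn changes nothing that matters. The point is its centre, 31 mm above its underside; z up as it stands, x and y square to its sides. To go in the rack; None if absent
- coupler1_center (a point): new silver double coupler, 0.6 to 0.85 kg: square flat foot 70 x 70 x 12 mm with low bolt heads at its corners, and on it a square upright body 36 x 36 mm up to 62 mm above the underside (a groove across its top); a quarter turn changes nothing that matters. The point is its centre, 31 mm above its underside; z up as it stands, x and y square to its sides. To go in the rack; None if absent
- coupler2_center (a point): new silver double coupler, 0.6 to 0.85 kg: square flat foot 70 x 70 x 12 mm with low bolt heads at its corners, and on it a square upright body 36 x 36 mm up to 62 mm above the underside (a groove across its top); a quarter turn changes nothing that matters. The point is its centre, 31 mm above its underside; z up as it stands, x and y square to its sides. To go in the rack; None if absent
Mind the look-alikes: they are no part of the job. What is shaped like the part that bears coupler0_center but blue or pink is not meant.

How it is judged:
On the way, in this order (a step that is already met when the one before it is completed fails the run):
1. the direction lever is over on the loosening side, before the handle has been swung (grip within 50 mm of its start) and with the bolt still tight (value of joint lever above 0.22 rad and value of joint bolt below 0.05 rad and distance of handle_grip from where it was at the start of the episode below 0.05 m), for 0.1 s.
2. the bolt is slackened all the way and the bar drawn back (value of joint bolt above 0.8 rad and value of joint bar above 0.024 m), for 0.1 s.
3. with the bar drawn back, every double coupler present stands upright in the rack (x of coupler0_center in the frame of rack_floor between -0.014 and 0.014 m and y of coupler0_center in the frame of rack_floor between -0.1 and 0.1 m and z of coupler0_center in the frame of rack_floor between 0.026 and 0.037 m and angle between each of coupler0_center, coupler1_center, coupler2_center's own z axis and vertical below 0.12 rad and x of coupler1_center in the frame of rack_floor between -0.014 and 0.014 m and y of coupler1_center in the frame of rack_floor between -0.1 and 0.1 m and z of coupler1_center in the frame of rack_floor between 0.026 and 0.037 m and x of coupler2_center in the frame of rack_floor between -0.014 and 0.014 m and y of coupler2_center in the frame of rack_floor between -0.1 and 0.1 m and z of coupler2_center in the frame of rack_floor between 0.026 and 0.037 m and value of joint bolt above 0.7 rad), for 0.3 s.
4. lever on the tightening side, bolt tight and bar closed, the pointer held in the dark band without the bolt turning (value of joint lever below -0.2 rad and value of joint bolt below 0.04 rad and value of joint beam between -0.275 and -0.12 rad and value of joint handle above -0.33 rad), for 0.7 s.
At the end, for the whole second after the job is handed in: Every double coupler present stands upright (within 0.12 rad) on the rack floor, within 14 mm of its centre line and 100 mm of its middle; bolt tight (under 0.05 rad), bar closed (under 3 mm), lever on the tightening side (below -0.2 rad), handle unloaded (bend under 0.03 rad), all at rest (x of coupler0_center in the frame of rack_floor between -0.014 and 0.014 m and y of coupler0_center in the frame of rack_floor between -0.1 and 0.1 m and z of coupler0_center in the frame of rack_floor between 0.026 and 0.037 m and angle between each of coupler0_center, coupler1_center, coupler2_center's own z axis and vertical below 0.12 rad and x of coupler1_center in the frame of rack_floor between -0.014 and 0.014 m and y of coupler1_center in the frame of rack_floor between -0.1 and 0.1 m and z of coupler1_center in the frame of rack_floor between 0.026 and 0.037 m and x of coupler2_center in the frame of rack_floor between -0.014 and 0.014 m and y of coupler2_center in the frame of rack_floor between -0.1 and 0.1 m and z of coupler2_center in the frame of rack_floor between 0.026 and 0.037 m and value of joint lever below -0.2 rad and value of joint bolt below 0.05 rad and value of joint bar below 0.003 m and value of joint beam between -0.03 and 0.03 rad and linear speed of each of coupler0, coupler1, coupler2 below 0.02 m/s); the robot touches nothing.
It fails at once if the handle is bent far past the dark band (beyond -0.33 rad) (value of joint beam below -0.33 rad).
It fails at once if a bystander (brown swivel coupler, cam lock bracket, mallet head, spigot pin, jack nut or tape measure) is shifted more than 40 mm (distance of any of swivel_center, bracket_center, mallet_center, spigot_center, jacknut_center, tape_center from where it was at the start of the episode above 0.04 m).
Of coupler0, coupler1, coupler2 only 2 to 3 are there at a start; the rules pass over those that are not, and their reading is None.
At some moment in a run one of coupler0, coupler1, coupler2 may be knocked a few centimetres aside while the robot is not near it.
Once in a run the grip may slacken for a moment while it holds something.
It also fails if it takes over 210 s, if anything falls off the work surface, if the arm or the gripper's body presses on something with over 40 N, if the wrist force passes 120 N, or if a joint passes its speed limit or range.

## Robot

A 7-joint arm with a two-finger parallel gripper is mounted at the origin on the work surface. World frame = base frame: x ahead of the robot, y to its left, z up, the work surface at z = 0. Lengths are in m, angles in rad, forces in N, time in s.
With the tool pointing down it reaches from about 0.35 to 0.9 m from the base axis. Payload 8.1 kg.
Tool frame: the origin (TCP) lies at the very end of the fingers, on their centre line; the grasp point (between the pads) lies 19 mm behind it; z points along the fingers, y is the line along which they close (so a half turn about z gives the same grasp; the last joint's range is limited). The gripper opens to 85 mm and grips with 20 to 120 N. Pads are 22 mm wide; open, the fingers measure 114 mm over their backs; the gripper's body (76 mm by 85 mm) begins 54 mm behind the grasp point. The pads swing forward as they close: fully open they stand 13 mm farther back than shut.
Start: joints at [-1.219, 0.434, 0.025, 1.573, -0.012, 1.134, -0.075], TCP at [0.275, 0.561, 0.198] pointing down, gripper open.
Joint ranges: [-2.62, 2.62], [-0.44, 2.09], [-1.27, 1.32], [0.08, 2.57], [-1.32, 4.46], [0.12, 2], [-2.74, 2.74]. Speed limits (rad/s): [2.22, 2.22, 3.01, 3.01, 3.14, 3.14, 3.14].

## Interface

Orientations are given as a unit quaternion [x, y, z, w].
In Python, from rig import get_state, grab_frame, camera_info, finish_job gives the robot as it stands.
- The arm moves only by the tool play_rows, never from a script. Its argument "targets" is one flat list of numbers, 7 for each row, row after row: the shift along the tool's x, y, z in mm, then the turn, a rotation vector about the tool's x, y, z in degrees, then the gripper's target within -1 to 1 (fully open at 1, half-way at 0, shut at -1). A call has 1 to 12 rows; each row shifts and turns the commanded pose from where the row before left it, along the tool's axes as they then stand; what a row does not reach is not made up. A row lasts 1/12 s, in which the tool goes at most 41.7 mm and 7.16 degrees, less where a joint would pass 70% of its speed; a pose out of reach is approached as far as the arm can. A call is refused whole if a number of a shift passes 41.7 or a number of a turn 7.16, either way. A call with a gripper value outside its range is refused whole. The fingers move at their own pace and stop on an object; "squeeze" is the grip in N (left out, the last holds). Time passes only in rows, so rows that do not move let the fingers close. It gives the time, the measured TCP pose, the force, the opening and the grip force at its end, in the units of the state.
- get_state(): the state, without advancing time (a new reading comes with each control period).
- grab_frame(name): name is "scene" or "top" or "wrist"; returns (picture, depth): 384x512x3 uint8, red, green, blue; 384x512 float32, m along the optical axis (not along the pixel's ray), 0 where there is no reading.
- camera_info(name): a dict with "vertical_fov" (degrees; the focal length in pixels is half the picture's height over the tangent of half this angle, whatever the lens; pixels are square), "cx", "cy" (the principal point, pixels), "R" (3x3) and "t" (3): a world point X has camera coordinates R X + t. Camera axes: x right, y down, z forward; pixel columns grow to the right and rows downward; lengths in m; the calibration is good to about 2 mm. The wrist camera is an equidistant fisheye: a pixel r from the principal point sees the ray r / f radians off the axis. A picture is of the moment at which its call begins: read the wrist's pose just before it. camera_info takes no time and is no camera call; for the wrist camera it gives the pose at the moment of the call.
- finish_job(): hands the job in; it is judged then, once.
The state is a dict: "t": time; "qpos": joint angles; "qvel": joint speeds; "joint_torque": joint torques, N m; "eef_pos": TCP position; "eef_rot": TCP orientation; "contact_force": force on the tool from outside, world axes, zero at the start; "moment": the same for the moment, N m; "opening": opening from 0.0 (shut) to 1.0 (fully open); "grasp_force": force on a finger pad.
Only numpy, scipy, OpenCV 4.12 (cv2) and the standard library are available. Lean on these libraries where they do the work, as an engineer would, in place of code of your own. Each camera call takes 0.05 s, during which the arm holds its last target. There are 200 camera calls.

## Working session

There is one attempt and no reset: what is moved stays moved. The work goes in short steps, Python scripts to look and compute and a tool call to move; the robot and the scene stay as the last step left them, time stands still between calls to the robot, and variables do not carry over. Pictures are saved under pics/ and viewed, at most 14 in all, crops included, and the job is handed in when it is done.

Besides the shell and the picture viewer there is one more tool, called after "Call:" by a JSON object that holds its "op" and its "data", one argument or row to a line. play_rows: Moves the arm, as the interface text tells. Its arguments: {"type":"object","properties":{"targets":{"type":"array","items":{"type":"number"}},"squeeze":{"type":"number"}},"required":["targets"]}

```bash
ls; mkdir -p pics
python3 - <<'E'
from rig import *
import cv2, numpy as np
s=get_state(); print({k:np.round(v,3).tolist() for k,v in s.items()})
for n in ["scene","top"]:
    im,d=grab_frame(n); cv2.imwrite(f"pics/{n}0.png",cv2.resize(im[:,:,::-1],(800,600)))
    np.savez(f"pics/{n}0.npz",im=im,d=d)
    print(n,camera_info(n))
E
```

```text
pics
{'t': 0.0, 'qpos': [-1.219, 0.435, 0.025, 1.574, -0.012, 1.134, -0.075], 'qvel': [-0.001, -0.001, 0.0, 0.001, 0.001, -0.001, 0.001], 'joint_torque': [0.001, -67.048, 1.025, -31.621, 0.016, 0.012, -0.0], 'eef_pos': [0.274, 0.561, 0.197], 'eef_rot': [0.225, 0.974, -0.001, -0.0], 'contact_force': [-0.995, -0.158, -0.526], 'moment': [0.044, 0.009, -0.067], 'grasp_force': 0.0, 'opening': 1.0}
scene {'vertical_fov': 54.48868224410202, 'cx': 257.6154167788726, 'cy': 192.17367354059354, 'R': array([[ 0.55188491,  0.83385919, -0.01009443],
       [ 0.7163649 , -0.48024921, -0.50614428],
       [-0.4269009 ,  0.27210209, -0.86238974]]), 't': array([-0.25252662, -0.37419922,  1.39611364])}
top {'vertical_fov': 50.57969492719985, 'cx': 257.0578351043337, 'cy': 189.8631719242311, 'R': array([[ 0.02831551, -0.99950187,  0.01393681],
       [-0.98918158, -0.03002534, -0.1435907 ],
       [ 0.14393763, -0.00972019, -0.98953902]]), 't': array([-0.06237863,  0.53762629,  1.43173561])}
```

View pics/top0.png

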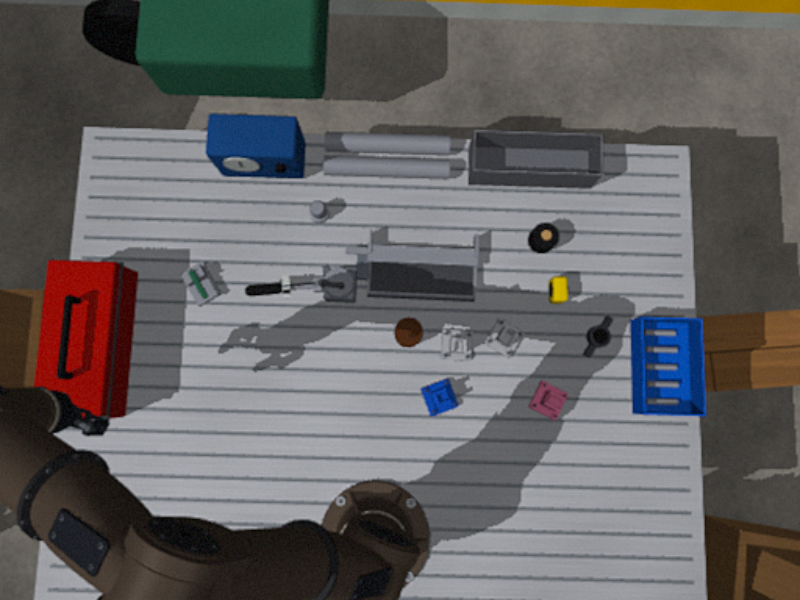

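View pics/scene0.png

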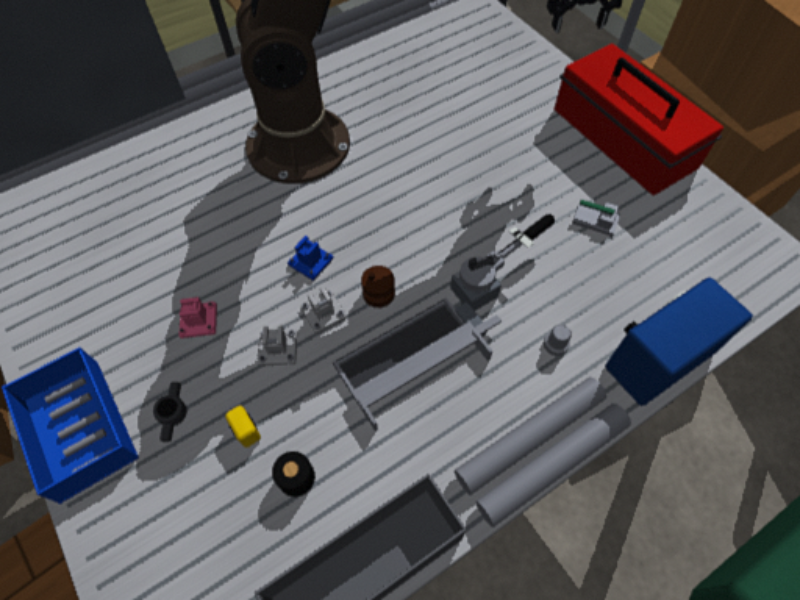

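The top view (800 px) shows the ratchet head at (340,284), with the handle pointing left to its black grip at (265,288). The rack spans (370–475, 245–298) and its bar is on the far side. There are two silver couplers at (457,342) and (504,338). The blue one at (440,397) and the pink one at (548,400) are look-alikes, and the brown swivel at (408,332) stays put.

```bash
cat > h.py <<'E'
from rig import *
import cv2, numpy as np
from scipy.spatial.transform import Rotation as Rn
def cloud(n,d,ci=None):
    c=ci or camera_info(n); f=192/np.tan(np.radians(c["vertical_fov"]/2))
    v,u=np.mgrid[:384,:512].astype(float)
    x,y=(u-c["cx"]),(v-c["cy"])
    if n=="wrist":
        r=np.hypot(x,y)+1e-9; th=r/f; k=np.tan(np.minimum(th,1.5))/r
        P=np.dstack([x*k*d,y*k*d,d])
    else: P=np.dstack([x/f*d,y/f*d,d])
    return (P-c["t"])@np.asarray(c["R"])   # R^T (p-t)
def shot(n,tag):
    ci=camera_info(n); im,d=grab_frame(n); np.savez(f"pics/{tag}.npz",im=im,d=d,R=ci["R"],t=ci["t"])
    W=cloud(n,d,ci); W[d<=0]=np.nan
    return im,d,W,ci
def rect(pts):
    (c,s,a)=cv2.minAreaRect((pts*1000).astype(np.float32)); return np.round(c,1),np.round(s,1),round(a,1)
def tool(dw):  # world mm shift -> tool axes
    return np.round(Rn.from_quat(get_state()["eef_rot"]).inv().apply(dw),1)
E
python3 - <<'E'
from h import *
for n in ["top","scene"]:
    z=np.load(f"pics/{n}0.npz"); im,d=z["im"],z["d"]; W=cloud(n,d); W[d<=0]=np.nan
    hsv=cv2.cvtColor(im,cv2.COLOR_RGB2HSV); H,S,V=[hsv[...,i].astype(int) for i in range(3)]
    zz=W[...,2]; inb=(abs(W[...,1])<.6)&(W[...,0]>.2)&(W[...,0]<.95)
    flat=inb&(zz<.06); print(n,"tray z",np.nanpercentile(zz[flat],[10,50,90]))
    if n=="top":
      m=(inb&(zz>np.nanmedian(zz[flat])+.008)).astype(np.uint8)
      k,l,st,ce=cv2.connectedComponentsWithStats(m)
      for i in range(1,k):
        if st[i,4]>30:
            q=W[l==i]; h=hsv[l==i]
            print(st[i], "c",np.round(q.mean(0),3),"zmax",np.round(np.percentile(q[:,2],98),3),"rect",rect(q[:,:2]),"hsv",np.median(h,axis=0))
E
```

```text
top tray z [-0.00429951  0.00039768  0.02098143]
[ 132   72   64   42 2373] c [0.862 0.291 0.126] zmax 0.154 rect (array([870.5, 297.8]), array([202.3, 114.1]), 88.8) hsv [107. 207. 113.]
[ 300   83   87   38 1894] c [ 0.879 -0.358  0.061] zmax 0.103 rect (array([ 877. , -351.4]), array([301.7, 106.9]), 89.8) hsv [113.  20.  62.]
[ 208   84   81   15 1041] c [ 0.912 -0.001  0.041] zmax 0.052 rect (array([916.3,  -1.3]), array([300.1,  50.3]), 89.9) hsv [113.  22. 123.]
[ 207   99   81   15 1040] c [ 0.853 -0.001  0.041] zmax 0.051 rect (array([858.1,  -0.9]), array([ 50.8, 299.1]), 0.0) hsv [113.  21. 128.]
[198 128  13  14 138] c [0.739 0.155 0.037] zmax 0.056 rect (array([742.9, 154.7]), array([41.6, 44.9]), 43.1) hsv [113.   21.  119.5]
[338 142  20  21 297] c [ 0.688 -0.373  0.054] zmax 0.068 rect (array([ 692.3, -376.9]), array([60.6, 64. ]), 48.9) hsv [96. 58. 24.]
[ 156  146  151   47 1907] c [0.601 0.021 0.051] zmax 0.092 rect (array([614.5,  51.5]), array([170., 555.]), 2.5) hsv [112.  22. 119.]
[   0  167   89  151 6194] c [0.304 0.474 0.446] zmax 0.753 rect (array([333.4, 
[... 926 characters left out ...]
 0.035 rect (array([ 465.4, -510.3]), array([ 49.1, 107.2]), 38.9) hsv [113.  36.  36.]
[404 202  11  63 478] c [ 0.397 -0.592  0.045] zmax 0.074 rect (array([ 399.2, -593.1]), array([ 10.5, 219.6]), 89.4) hsv [108. 246. 115.]
[283 210  21  21 331] c [ 0.434 -0.179  0.028] zmax 0.064 rect (array([ 436.2, -180.3]), array([71.8, 70.8]), 87.2) hsv [113.  11. 136.]
[270 242  24  24 345] c [ 0.313 -0.14   0.027] zmax 0.065 rect (array([ 313. , -139.8]), array([69.2, 72. ]), 21.0) hsv [110. 231. 148.]
[339 243  25  25 337] c [ 0.314 -0.39   0.029] zmax 0.065 rect (array([ 314.1, -393.2]), array([70.8, 68.6]), 64.6) hsv [169. 124. 120.]
scene tray z [-3.13513671e-03 -1.18225311e-06  3.33158388e-02]
```

Run:
```python
from h import *
z=np.load("pics/top0.npz")["im"]; a=cv2.resize(z[150:240,145:345],(800,360),interpolation=cv2.INTER_CUBIC)
cv2.imwrite("pics/crop1.png",a[:,:,::-1])
```

```text
(no output)
```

View pics/crop1.png

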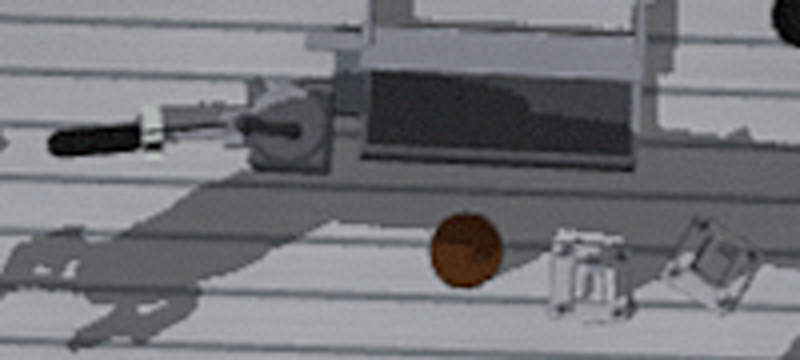

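Both silver ones, at (590,275) and (710,265) in the crop, have the square foot, bolt heads and grooved body. They are the only uncoloured couplers, so coupler count is 2. Next I'll measure the assembly roughly.

Run:
```python
from h import *
z=np.load("pics/top0.npz"); im,d=z["im"],z["d"]; W=cloud("top",d); W[d<=0]=np.nan
hsv=cv2.cvtColor(im,cv2.COLOR_RGB2HSV); V=hsv[...,2]
zz=W[...,2]; X=W[...,0];Y=W[...,1]
box=lambda a,b,c,e:(X>a)&(X<b)&(Y>c)&(Y<e)
q=W[box(.5,.62,.12,.35)&(zz>.055)&(V<45)&(Y>.19)]; print("grip",rect(q[:,:2]),np.median(q[:,2]),len(q))
q=W[box(.48,.66,.03,.17)&(zz>.070)&(zz<.1)]; print("head",rect(q[:,:2]),len(q),np.median(q,0))
q=W[box(.48,.66,.03,.17)&(zz>.1)]; print("tab",q.round(3).tolist())
q=W[box(.5,.7,-.3,.04)&(zz>.023)&(zz<.045)]; print("bar+plates",rect(q[:,:2]),len(q))
q=W[box(.5,.62,-.3,.04)&(zz>.001)&(zz<.008)]; 
m=(box(.5,.65,-.3,.04)&(V<60)&(zz<.02)).astype(np.uint8); k,l,st,ce=cv2.connectedComponentsWithStats(m); i=1+np.argmax(st[1:,4]); print("floor",st[i],rect(W[l==i][:,:2]))
q=W[box(.5,.7,-.25,.2)&(zz>.028)&(zz<.042)]; print("bar",rect(q[:,:2]))
print(tool([555-274,120-561,60]))
```

```text
grip (array([544.4, 252.6]), array([ 22.6, 106.4]), 6.6) 0.08050753307114168 139
head (array([557. , 112.6]), array([ 65.9, 101.9]), 25.2) 359 [0.56115656 0.10564429 0.08165586]
tab [[0.558, 0.093, 0.115], [0.559, 0.09, 0.113], [0.558, 0.086, 0.116], [0.556, 0.093, 0.11], [0.555, 0.089, 0.117], [0.555, 0.086, 0.113], [0.555, 0.083, 0.113], [0.552, 0.097, 0.109], [0.552, 0.093, 0.109], [0.552, 0.09, 0.109], [0.552, 0.086, 0.111], [0.553, 0.083, 0.104], [0.55, 0.094, 0.102], [0.549, 0.09, 0.106], [0.55, 0.086, 0.104]]
bar+plates (array([624.9, -92.4]), array([263.9, 150.6]), 88.2) 867
floor [237 168  66  21 919] (array([590.8, -92.8]), array([243.1,  71.7]), 89.3)
bar (array([640.4, -36.9]), array([148.9, 386.6]), 17.8)
[-446.2 -272.8  -59.6]
```

Call:
{"op": "play_rows", "data": {
  "targets": [-34, -21, -9, 0, 0, 0, 1, -34, -21, -9, 0, 0, 0, 1, -34, -21, -9, 0, 0, 0, 1, -34, -21, -9, 0, 0, 0, 1, -34, -21, -9, 0, 0, 0, 1, -34, -21, -9, 0, 0, 0, 1, -34, -21, -9, 0, 0, 0, 1, -34, -21, -9, 0, 0, 0, 1, -34, -21, -9, 0, 0, 0, 1, -34, -21, -9, 0, 0, 0, 1, -34, -21, -9, 0, 0, 0, 1, -34, -21, -9, 0, 0, 0, 1]
}}

```text
t: 1.1
eef_pos: [0.5308, 0.1539, 0.3062]
eef_rot: [0.225, 0.974, -0.0, -0.0]
contact_force: [0.0, 0.1, 0.6]
opening: 0.998
grasp_force: 0.0
```

Call:
{"op": "play_rows", "data": {
  "targets": [0, 0, 0, 0, 0, 7, 1, 0, 0, 0, 0, 0, 7, 1, 0, 0, 0, 0, 0, 7, 1, 0, 0, 0, 0, 0, 7, 1, 0, 0, 0, 0, 0, 7, 1, 0, 0, 0, 0, 0, 7, 1, 0, 0, 0, 0, 0, 7, 1, 0, 0, 0, 0, 0, 7, 1, 0, 0, 0, 0, 0, 7, 1, 0, 0, 0, 0, 0, 0, 1]
}}

```text
t: 1.93
eef_pos: [0.5301, 0.1558, 0.3055]
eef_rot: [0.703, 0.711, -0.0, -0.0]
contact_force: [0.2, 0.8, -0.6]
opening: 1.0
grasp_force: 0.0
```

Run:
```python
from h import *
im,d,W,ci=shot("wrist","w1"); cv2.imwrite("pics/w1.png",cv2.resize(im[:,:,::-1],(800,600)))
print(get_state()["qpos"].round(2) if hasattr(get_state()["qpos"],'round') else get_state()["qpos"], -np.array(ci["R"]).T@ci["t"])
hsv=cv2.cvtColor(im,cv2.COLOR_RGB2HSV); V=hsv[...,2]; zz=W[...,2]; X=W[...,0];Y=W[...,1]
box=lambda a,b,c,e:(X>a)&(X<b)&(Y>c)&(Y<e)
q=W[box(.45,.65,.19,.35)&(zz>.055)&(zz<.1)&(V<45)]; print("grip",rect(q[:,:2]),np.percentile(q[:,2],95),len(q))
q=W[box(.45,.65,.0,.2)&(zz>.074)&(zz<.085)]; print("head",rect(q[:,:2]),len(q),np.median(q,0))
q=W[box(.5,.62,.05,.14)&(zz>.1)&(zz<.13)]; print("tab",rect(q[:,:2]),np.percentile(q[:,2],95),len(q),np.median(q,0))
q=W[box(.45,.65,.03,.17)&(zz>.04)&(zz<.055)]; print("housing",rect(q[:,:2]),len(q))
q=W[box(.5,.7,-.3,.2)&(zz>.030)&(zz<.04)]; print("bar",rect(q[:,:2]),len(q))
```

```text
[-0.7   0.25  0.41  1.6  -0.1   1.31 -0.26] [0.52860598 0.22955602 0.48188077]
grip (array([546.2, 248.9]), array([ 26.4, 116. ]), 4.4) 0.08815960060129949 1073
head (array([570.4, 130.5]), array([131.5,  66.1]), 80.4) 1760 [0.56664371 0.10845188 0.08203287]
tab (array([554.9,  90.8]), array([13.7,  9.9]), 82.6) 0.11450988402956654 96 [0.55431849 0.09271196 0.11288508]
housing (array([592.4,  91.1]), array([ 85.2, 140.3]), 74.4) 312
bar (array([643.7, -27.1]), array([147.8, 379.8]), 20.3) 2915
```

View pics/w1.png

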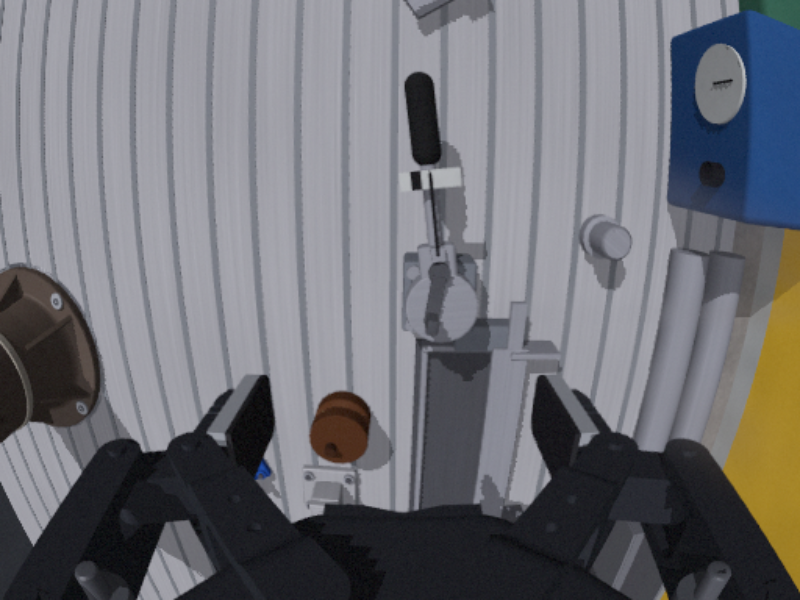

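The wrist view shows the handle pointing up to the grip at (423,118). The head is at (440,307) with the lever tab at its left-bottom (432,315), on the tightening side. I'll straddle the tab and push it to the right.

Call:
{"op": "play_rows", "data": {
  "targets": [-13, 5, 36, 0, 0, 0, -0.2, -13, 5, 36, 0, 0, 0, -0.2, -13, 5, 36, 0, 0, 0, -0.2, -13, 5, 36, 0, 0, 0, -0.2, -13, 5, 34, 0, 0, 0, -0.2, 0, 0, 0, 0, 0, -7, -0.2, 0, 0, 0, 0, 0, 0, -0.2, 0, 0, 0, 0, 0, 0, -0.2]
}}

```text
t: 2.65
eef_pos: [0.5566, 0.0913, 0.128]
eef_rot: [0.656, 0.754, 0.0, -0.0]
contact_force: [0.3, 0.5, 0.3]
opening: 0.403
grasp_force: 0.0
```

Run:
```python
from h import *
im,d,W,ci=shot("wrist","w2"); cv2.imwrite("pics/w2.png",cv2.resize(im[:,:,::-1],(800,600)))
zz=W[...,2]; X=W[...,0];Y=W[...,1]; s=get_state(); print(s["eef_pos"],s["opening"])
box=lambda a,b,c,e:(X>a)&(X<b)&(Y>c)&(Y<e)
q=W[box(.53,.58,.07,.11)&(zz>.1)&(zz<.118)]; print("tab",rect(q[:,:2]),len(q),np.median(q,0))
q=W[box(.5,.65,.04,.17)&(zz>.077)&(zz<.084)]; print("head",rect(q[:,:2]),len(q),np.percentile(q,[1,99],axis=0))
```

```text
[0.55710467 0.09176054 0.12868418] 0.403275537349724
tab (array([555.2,  91. ]), array([13.9, 10.2]), 81.7) 352 [0.55495693 0.09267954 0.1128163 ]
head (array([568.8, 115.3]), array([101. ,  66.6]), 77.6) 5009 [[0.5339284  0.06754748 0.07795019]
 [0.59619125 0.15612479 0.08369552]]
```

View pics/w2.png

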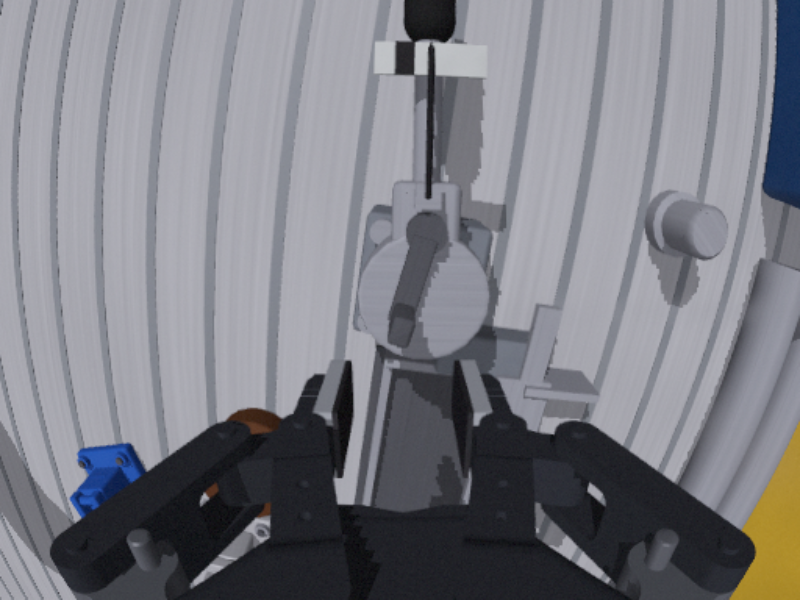

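Call:
{"op": "play_rows", "data": {
  "targets": [0, 0, 18, 0, 0, 0, -0.2, 0, 0, 17, 0, 0, 0, -0.2, 0, 0, 0, 0, 0, 0, -0.2, 0, 6, 0, 0, 0, 0, -0.2, 0, 6, 0, 0, 0, 0, -0.2, 0, 6, 0, 0, 0, 0, -0.2, 0, 6, 0, 0, 0, 0, -0.2, 0, 5, 0, 0, 0, 0, -0.2, 0, 5, 0, 0, 0, 0, -0.2, 0, 4, 0, 0, 0, 0, -0.2, 0, 0, 0, 0, 0, 0, -0.2]
}}

```text
t: 3.62
eef_pos: [0.595, 0.0966, 0.0929]
eef_rot: [0.656, 0.754, 0.0, 0.0]
contact_force: [0.2, -0.1, -0.5]
opening: 0.397
grasp_force: 0.0
```

Call:
{"op": "play_rows", "data": {
  "targets": [0, -8, 0, 0, 0, 0, -0.2, 0, 0, -30, 0, 0, 0, -0.2, 0, 0, -30, 0, 0, 0, -0.2, 0, 0, 0, 0, 0, 0, -0.2]
}}

```text
t: 3.95
eef_pos: [0.5883, 0.0953, 0.158]
eef_rot: [0.657, 0.754, 0.003, 0.002]
contact_force: [1.5, 0.0, 0.1]
opening: 0.398
grasp_force: 0.0
```

Run:
```python
from h import *
im,d,W,ci=shot("wrist","w3"); cv2.imwrite("pics/w3.png",im[:,:,::-1])
hsv=cv2.cvtColor(im,cv2.COLOR_RGB2HSV); V=hsv[...,2]
zz=W[...,2]; X=W[...,0];Y=W[...,1]; s=get_state(); print(s["eef_pos"],s["opening"])
box=lambda a,b,c,e:(X>a)&(X<b)&(Y>c)&(Y<e)
q=W[box(.53,.61,.07,.12)&(zz>.1)&(zz<.118)]; print("tab",rect(q[:,:2]),len(q),np.median(q,0))
m=(box(.5,.65,.06,.15)&(zz>.077)&(zz<.084)); q=W[m]
# head circle: points with y<0.115 outer boundary
c=cv2.minEnclosingCircle((q[q[:,1]<.125][:,:2]*1000).astype(np.float32)); print("head",c)
m=box(.48,.62,.19,.36)&(zz>.055)&(V<45); q=W[m]; print("grip",rect(q[:,:2]),np.percentile(q[:,2],95),len(q))
q=W[box(.5,.62,.19,.36)&(zz>.07)&(V>140)]; print("scale",rect(q[:,:2]),len(q))
```

```text
[0.58739358 0.09542149 0.15585179] 0.39818586707550496
tab (array([555. ,  90.6]), array([14.4, 10.1]), 81.4) 260 [0.55543295 0.09274514 0.1128526 ]
head ((565.6937255859375, 98.67939758300781), 33.855369567871094)
grip (array([548.5, 225.6]), array([26.1, 70. ]), 1.9) 0.09194351539322783 1144
scale (array([551.4, 207.9]), array([35.5, 52.3]), 89.6) 941
```

Run:
```python
from h import *
for n in ["w2","w3"]:
    z=np.load(f"pics/{n}.npz"); ci=camera_info("wrist"); ci=dict(ci,R=z["R"],t=z["t"]); W=cloud("wrist",z["d"],ci)
    for (u,v) in [(340,365),(345,400),(340,470),(470,365),(462,400),(470,465),(402,330)]:
        print(n,(u,v),W[int(v*.64),int(u*.64)].round(3))
```

```text
w2 (340, 365) [0.534 0.099 0.17 ]
w2 (345, 400) [0.538 0.096 0.188]
w2 (340, 470) [0.539 0.081 0.2  ]
w2 (470, 365) [0.575 0.105 0.171]
w2 (462, 400) [0.571 0.101 0.188]
w2 (470, 465) [0.575 0.087 0.2  ]
w2 (402, 330) [0.555 0.092 0.113]
w3 (340, 365) [0.566 0.103 0.2  ]
w3 (345, 400) [0.569 0.1   0.217]
w3 (340, 470) [0.57  0.084 0.229]
w3 (470, 365) [0.607 0.109 0.2  ]
w3 (462, 400) [0.603 0.104 0.216]
w3 (470, 465) [0.606 0.092 0.231]
w3 (402, 330) [0.593 0.054 0.031]
```

Run:
```python
from h import *
for n in ["w1","w2"]:
    z=np.load(f"pics/{n}.npz"); ci=camera_info("wrist"); ci=dict(ci,R=z["R"],t=z["t"]); W=cloud("wrist",z["d"],ci)
    zz=W[...,2]; print(n)
    for v in range(int(330*.64),int(420*.64),4):
        row=zz[v,180:320] if n=="w2" else zz[v,120:380]; print(v, np.where(row>.12)[0][[0,-1]]+ (180 if n=="w2" else 120) if (row>.12).any() else None, row[row>.12].min().round(3) if (row>.12).any() else None)
```

```text
w1
211 [325 325] 0.482
215 None None
219 [137 216] 0.482
223 None None
227 [283 283] 0.482
231 [302 357] 0.482
235 None None
239 [157 358] 0.356
243 [154 360] 0.354
247 [152 363] 0.353
251 [144 371] 0.353
255 [139 376] 0.352
259 [136 379] 0.353
263 [122 379] 0.354
267 [130 379] 0.353
w2
211 None None
215 None None
219 None None
223 None None
227 None None
231 [212 303] 0.166
235 [210 305] 0.166
239 [209 310] 0.166
243 [197 317] 0.163
247 [195 319] 0.163
251 [193 319] 0.164
255 [187 319] 0.165
259 [189 319] 0.165
263 [188 319] 0.166
267 [181 319] 0.167
```

Call:
{"op": "play_rows", "data": {
  "targets": [0, 0, 0, 0, 0, 0, -1, 0, 0, 0, 0, 0, 0, -1, 0, 0, 0, 0, 0, 0, -1, 0, 0, 0, 0, 0, 0, -1, 0, 0, 0, 0, 0, 0, -1, 0, 0, 0, 0, 0, 0, -1]
}}

```text
t: 4.5
eef_pos: [0.5859, 0.0953, 0.1524]
eef_rot: [0.656, 0.754, -0.0, -0.0]
contact_force: [-0.3, -0.2, 0.3]
opening: 0.002
grasp_force: 0.0
```

Run:
```python
from h import *
s=get_state(); print(s["eef_pos"],s["opening"])
im,d,W,ci=shot("wrist","w4"); cv2.imwrite("pics/w4.png",im[200:,:][:,:,::-1])
zz=W[...,2]
for v in range(211,300,6):
    row=zz[v,180:320].copy(); row[d[v,180:320]<=0]=0; print(v,(np.where(row>.13)[0]+180)[[0,-1]] if (row>.13).any() else None, row[row>.13].min().round(3) if (row>.13).any() else None)
P=np.array(s["eef_pos"]); c=ci["R"]@P+ci["t"]; f=192/np.tan(np.radians(ci["vertical_fov"]/2)); th=np.arctan2(np.hypot(c[0],c[1]),c[2]); r=f*th
print("tcp px",ci["cx"]+r*c[0]/np.hypot(c[0],c[1]),ci["cy"]+r*c[1]/np.hypot(c[0],c[1]),c)
```

```text
[0.58587621 0.09531588 0.15240652] 0.002138921573147045
211 None None
217 None None
223 None None
229 None None
235 [244 271] 0.194
241 [232 283] 0.195
247 [229 285] 0.201
253 [228 286] 0.206
259 [227 287] 0.212
265 [227 288] 0.223
271 [181 319] 0.222
277 [180 319] 0.223
283 [180 319] 0.223
289 [180 319] 0.223
295 [180 319] 0.223
tcp px 258.9722141212875 220.52518766530443 [0.00105123 0.01934883 0.190206  ]
```

View pics/w4.png

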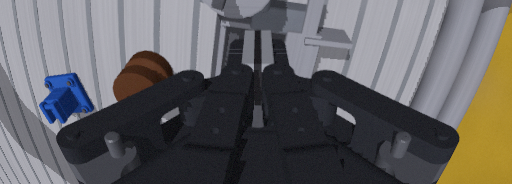

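Run:
```python
from h import *
s=get_state(); P=np.array(s["eef_pos"]); print(P)
im,d,W,ci=shot("scene","s2")
f=192/np.tan(np.radians(ci["vertical_fov"]/2)); px=lambda X:(lambda c:(ci["cx"]+f*c[0]/c[2],ci["cy"]+f*c[1]/c[2]))(ci["R"]@X+ci["t"])
for dz in (0,.02,.04,.06): print(dz,np.round(px(P+[0,0,dz]),1))
u,v=map(int,px(P)); cr=im[v-70:v+50,u-60:u+60]; cv2.imwrite("pics/s2.png",cv2.resize(cr[:,:,::-1],(600,600)))
near=(abs(W[...,0]-P[0])<.03)&(abs(W[...,1]-P[1])<.03)&(W[...,2]>.12)
q=W[near]; print(np.sort(q[:,2])[:15].round(3)); i=q[:,2].argsort()[:5]; print(q[i].round(3)); print("crop origin",u-60,v-70)
```

```text
[0.58598313 0.0953495  0.15255294]
0 [311.  164.4]
0.02 [311.8 160.3]
0.04 [312.6 156. ]
0.06 [313.5 151.5]
[0.187 0.189 0.19  0.19  0.191 0.193 0.193 0.195 0.195 0.195 0.195 0.196
 0.196 0.196 0.197]
[[0.594 0.091 0.187]
 [0.588 0.085 0.189]
 [0.597 0.091 0.19 ]
 [0.594 0.087 0.19 ]
 [0.585 0.084 0.191]]
crop origin 250 94
```

View pics/s2.png

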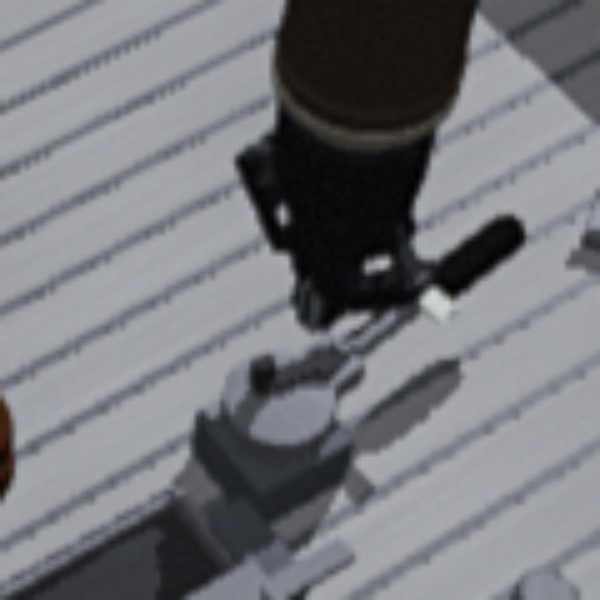

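The depth from two cameras agrees that the finger ends are about 35 mm above the reported TCP (48 mm with the gripper open). That explains why the push passed over the tab. I'll retry 35 mm lower.

Call:
{"op": "play_rows", "data": {
  "targets": [0, -15, 15, 0, 0, 0, -0.2, 0, -15, 10, 0, 0, 0, -0.2, 0, 0, 0, 0, 0, 0, -0.2, 0, 0, 0, 0, 0, 0, -0.2, 0, 0, 0, 0, 0, 0, -0.2, 0, 0, 25, 0, 0, 0, -0.2, 0, 0, 25, 0, 0, 0, -0.2, 0, 0, 19, 0, 0, 0, -0.2, 0, 0, 0, 0, 0, 0, -0.2, 0, 0, 0, 0, 0, 0, -0.2]
}}

```text
t: 5.43
eef_pos: [0.5568, 0.0912, 0.0589]
eef_rot: [0.657, 0.754, -0.0, -0.0]
contact_force: [-0.2, -0.0, -0.3]
opening: 0.4
grasp_force: 0.0
```

Call:
{"op": "play_rows", "data": {
  "targets": [0, 6, 0, 0, 0, 0, -0.2, 0, 6, 0, 0, 0, 0, -0.2, 0, 6, 0, 0, 0, 0, -0.2, 0, 6, 0, 0, 0, 0, -0.2, 0, 5, 0, 0, 0, 0, -0.2, 0, 4, 0, 0, 0, 0, -0.2, 0, 3, 0, 0, 0, 0, -0.2, 0, 0, 0, 0, 0, 0, -0.2]
}}

```text
t: 6.1
eef_pos: [0.5902, 0.0961, 0.0586]
eef_rot: [0.656, 0.754, -0.002, -0.002]
contact_force: [-8.9, -1.9, 7.5]
opening: 0.403
grasp_force: 4.7
```

Call:
{"op": "play_rows", "data": {
  "targets": [0, -14, 0, 0, 0, 0, -0.2, 0, 0, -30, 0, 0, 0, -0.2, 0, 0, -30, 0, 0, 0, -0.2, 0, 0, 0, 0, 0, 0, -0.2, 0, 0, 0, 0, 0, 0, -0.2]
}}

```text
t: 6.52
eef_pos: [0.5805, 0.0952, 0.121]
eef_rot: [0.656, 0.755, 0.002, 0.001]
contact_force: [-0.4, -0.2, -0.4]
opening: 0.399
grasp_force: 0.0
```

```bash
cat > m.py <<'E'
from h import *
import sys
def measure(tag):
    im,d,W,ci=shot("wrist",tag); s=get_state()
    V=cv2.cvtColor(im,cv2.COLOR_RGB2HSV)[...,2]; zz=W[...,2]; X=W[...,0];Y=W[...,1]
    box=lambda a,b,c,e:(X>a)&(X<b)&(Y>c)&(Y<e)
    P=s["eef_pos"]; near=(np.hypot(X-.566,Y-.100)<.036)
    q=W[near&(zz>.1)&(zz<.118)]
    if len(q): print("tab",rect(q[:,:2]),len(q))
    m=(np.hypot(X-.566,Y-.100)>.11)&(np.hypot(X-.566,Y-.100)<.23)&(zz>.072)&(zz<.1)&(V<60)
    k,l,st,ce=cv2.connectedComponentsWithStats(m.astype(np.uint8))
    for i in range(1,k):
        if st[i,4]>100:
            q=W[l==i]; c=q[:,:2].mean(0); a=np.degrees(np.arctan2(c[1]-.1,c[0]-.566)); r=np.hypot(q[:,0]-.566,q[:,1]-.100)
            print("dark",rect(q[:,:2]),len(q),"ang",a.round(1),"r",np.percentile(r,[1,99]).round(3))
    print("tcp",np.round(s["eef_pos"],4),"tool x ang",round(2*np.degrees(np.arctan2(s["eef_rot"][1],s["eef_rot"][0])),1),"open",round(s["opening"],2),"F",np.round(s["contact_force"],1))
    return im,d,W,ci
if __name__=="__main__": measure(sys.argv[1])
E
python3 m.py w5
python3 - <<'E'
from h import *
# rack axes: from w1 (open view): dark floor & near lip
z=np.load("pics/w1.npz"); ci=dict(camera_info("wrist"),R=z["R"],t=z["t"]); W=cloud("wrist",z["d"],ci); W[z["d"]<=0]=np.nan
X,Y,Z=W[...,0],W[...,1],W[...,2]
q=W[(X>.5)&(X<.57)&(Y<.04)&(Y>-.2)&(Z>.009)&(Z<.02)]; print("near lip",rect(q[:,:2]),len(q))
q=W[(X>.6)&(X<.72)&(Y<.02)&(Y>-.2)&(Z>.03)&(Z<.042)]; print("bar",rect(q[:,:2]),len(q))
z=np.load("pics/top0.npz"); W=cloud("top",z["d"]); X,Y,Z=W[...,0],W[...,1],W[...,2]
for a,b in ((-.2,-.17),(-.17,-.14),(-.14,-.1),(-.1,-.06),(-.06,-.02),(-.02,.01)):
    m=(Y>a)&(Y<b); bar=W[m&(X>.59)&(X<.7)&(Z>.03)&(Z<.042)]; lip=W[m&(X>.53)&(X<.57)&(Z>.008)&(Z<.02)]
    print(a,"bar x",np.percentile(bar[:,0],[2,98]).round(4) if len(bar) else 0,"lip",np.median(lip[:,0]).round(4) if len(lip) else 0)
for x0 in (.57,.6):
    m=(X>x0)&(X<x0+.03)&(Z>.016)&(Z<.03); print("ends",np.round(np.sort(W[m&(Y<-.19)&(Y>-.25)][:,1]),4)[:3],np.round(W[m&(Y>.01)&(Y<.05)][:,1].mean(),4))
    m=(X>x0)&(X<x0+.03)&(Z>.0)&(Z<.01)&(Y<.06)&(Y>-.25);
E
```

```text
tab (array([578.5,  94.1]), array([10.2, 14.1]), 22.9) 371
dark (array([549.1, 236.3]), array([24.3, 19.8]), 5.7) 749 ang 96.9 r [0.128 0.147]
dark (array([539.8, 213.6]), array([ 8., 14.]), 4.3) 212 ang 103.0 r [0.11  0.124]
tcp [0.5793 0.095  0.1196] tool x ang 98.0 open 0.4 F [-0.8 -0.6 -0.4]
near lip (array([551.7, -80.8]), array([235.8,  18.4]), 85.6) 359
bar (array([642.7, -89.8]), array([219.6,  41.3]), 89.2) 2009
-0.2 bar x [0.6213 0.6592] lip 0.5503
-0.17 bar x [0.6232 0.6618] lip 0.5501
-0.14 bar x [0.623  0.6609] lip 0.5516
-0.1 bar x [0.6246 0.6629] lip 0.5546
-0.06 bar x [0.6237 0.6619] lip 0.5524
-0.02 bar x [0.6262 0.6633] lip 0.5558
ends [-0.2192 -0.219  -0.2187] 0.0354
ends [-0.2188 -0.2186 -0.2185] 0.038
```

Call:
{"op": "play_rows", "data": {
  "targets": [34, -2, 0, 0, 0, 0, 0, 34, -2, 0, 0, 0, 0, 0, 34, -2, 0, 0, 0, 0, 0, 34, -2, 0, 0, 0, 0, 0, 35, -1, 0, 0, 0, 0, 0, 0, 0, 0, 0, 0, 0, 0, 0, 0, 0, 0, 0, 0, 0, 0, 0, 25, 0, 0, 0, 0]
}}

```text
t: 7.23
eef_pos: [0.5484, 0.2636, 0.0966]
eef_rot: [0.656, 0.755, 0.003, 0.001]
contact_force: [1.3, 0.2, -0.3]
opening: 0.501
grasp_force: 0.0
```

```bash
python3 m.py w6
python3 - <<'E'
from h import *
z=np.load("pics/w6.npz"); cv2.imwrite("pics/w6.png",z["im"][:,:,::-1])
E
```

```text
dark (array([545.3, 269. ]), array([24.9, 82. ]), 6.8) 3682 ang 97.1 r [0.132 0.21 ]
dark (array([539.5, 213.9]), array([ 8.2, 14.9]), 6.4) 194 ang 103.1 r [0.11  0.124]
tcp [0.5448 0.2611 0.0898] tool x ang 97.9 open 0.5 F [-1.9 -1.4 -4.8]
```

View pics/w6.png

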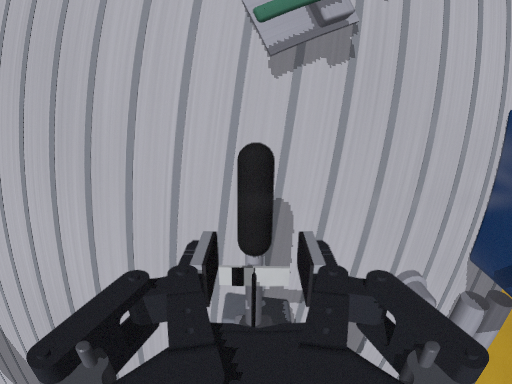

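Call:
{"op": "play_rows", "data": {
  "targets": [0, 0, 25, 0, 0, 0, 0, 0, 0, 25, 0, 0, 0, 0, 0, 0, 15, 0, 0, 0, 0, 0, 0, 0, 0, 0, 0, 0, -0.3, -10, 0, 0, 0, -3.5, 0, -0.3, -10, 0, 0, 0, -3.5, 0, -0.3, -10, 0, 0, 0, -3.5, 0, -0.3, -10, 0, 0, 0, -3.5, 0, -0.3, -10, 0, 0, 0, -3.5, 0, -0.3, -10, 0, 0, 0, -3.5, 0]
}}

```text
t: 8.12
eef_pos: [0.4896, 0.243, 0.0299]
eef_rot: [0.507, 0.862, 0.001, 0.0]
contact_force: [1.5, 1.1, -1.0]
opening: 0.5
grasp_force: 0.7
```

Call:
{"op": "play_rows", "data": {
  "targets": [-0.3, -10, 0, 0, 0, -3.5, 0, -0.3, -10, 0, 0, 0, -3.5, 0, -0.3, -10, 0, 0, 0, -3.5, 0, -0.3, -10, 0, 0, 0, -3.5, 0, -0.3, -10, 0, 0, 0, -3.5, 0, -0.3, -10, 0, 0, 0, -3.5, 0, -0.3, -10, 0, 0, 0, -3.5, 0, -0.3, -10, 0, 0, 0, -3.5, 0, 0, 0, 0, 0, 0, 0, 0]
}}

```text
t: 8.87
eef_pos: [0.4309, 0.1884, 0.0299]
eef_rot: [0.284, 0.959, 0.0, 0.0]
contact_force: [0.1, 3.3, 0.6]
opening: 0.5
grasp_force: 1.4
```

```bash
python3 m.py w7
python3 - <<'E'
from h import *
im,d,W,ci=shot("top","t7"); X,Y,Z=W[...,0],W[...,1],W[...,2]
for a,b in ((-.17,-.12),(-.12,-.06),(-.06,-.02)):
    bar=W[(Y>a)&(Y<b)&(X>.58)&(X<.72)&(Z>.03)&(Z<.042)]; print("bar x",np.percentile(bar[:,0],[2,98]).round(4) if len(bar) else 0)
E
```

```text
dark (array([428.4, 199.9]), array([27. , 84.2]), 54.7) 7679 ang 144.3 r [0.135 0.211]
dark (array([417.7, 169.7]), array([ 2. , 22.9]), 57.2) 496 ang 154.6 r [0.153 0.175]
dark (array([406.4, 164.7]), array([5. , 2.1]), 52.1) 219 ang 157.9 r [0.171 0.173]
dark (array([441.8, 218.7]), array([4.7, 1.8]), 52.0) 108 ang 136.3 r [0.171 0.173]
tcp [0.4316 0.1893 0.0299] tool x ang 146.8 open 0.5 F [0.5 3.5 0.2]
bar x [0.6346 0.6729]
bar x [0.6348 0.6744]
bar x [0.635  0.6731]
```

Call:
{"op": "play_rows", "data": {
  "targets": [-0.3, -10, 0, 0, 0, -3.5, 0, -0.3, -10, 0, 0, 0, -3.5, 0, -0.3, -10, 0, 0, 0, -3.5, 0, -0.3, -10, 0, 0, 0, -3.5, 0, 0, 0, 0, 0, 0, 0, 0]
}}

```text
t: 9.38
eef_pos: [0.4138, 0.1527, 0.0294]
eef_rot: [0.166, 0.986, -0.0, 0.0]
contact_force: [1.0, 2.7, 2.4]
opening: 0.5
grasp_force: 1.4
```

Call:
{"op": "play_rows", "data": {
  "targets": [-0.6, 14.3, 0, 0, 0, 5, 0, -0.6, 14.3, 0, 0, 0, 5, 0, -0.6, 14.3, 0, 0, 0, 5, 0, -0.6, 14.3, 0, 0, 0, 5, 0, -0.6, 14.3, 0, 0, 0, 5, 0, -0.6, 14.3, 0, 0, 0, 5, 0, -0.6, 14.3, 0, 0, 0, 5, 0, -0.6, 14.3, 0, 0, 0, 5, 0, -0.6, 14.3, 0, 0, 0, 5, 0, -0.6, 14.3, 0, 0, 0, 5, 0, 0, 0, 0, 0, 0, 0, 0]
}}

```text
t: 10.3
eef_pos: [0.5123, 0.2548, 0.029]
eef_rot: [0.57, 0.822, 0.001, 0.001]
contact_force: [0.7, -0.2, 0.8]
opening: 0.498
grasp_force: 0.0
```

```bash
python3 m.py w8
cat > bar.py <<'E'
from h import *
im,d,W,ci=shot("top","tb"); X,Y,Z=W[...,0],W[...,1],W[...,2]
for a,b in ((-.17,-.12),(-.12,-.06),(-.06,-.02)):
    bar=W[(Y>a)&(Y<b)&(X>.61)&(X<.72)&(Z>.03)&(Z<.042)]; print("bar x",np.percentile(bar[:,0],[2,98]).round(4) if len(bar) else 0)
E
python3 bar.py
```

```text
dark (array([503.7, 258. ]), array([24.9, 83.6]), 21.0) 7122 ang 111.4 r [0.134 0.21 ]
dark (array([490.6, 247.2]), array([ 1.9, 22.5]), 20.8) 497 ang 116.9 r [0.155 0.176]
dark (array([531.2, 262.5]), array([ 1.8, 22.7]), 18.3) 482 ang 102.2 r [0.156 0.177]
dark (array([539.1, 272.4]), array([5. , 1.6]), 15.6) 211 ang 98.9 r [0.174 0.175]
dark (array([478.6, 249.7]), array([5. , 1.4]), 23.8) 130 ang 120.3 r [0.173 0.174]
tcp [0.5108 0.2541 0.0288] tool x ang 110.9 open 0.5 F [ 0.2  0.2 -0.4]
bar x [0.6418 0.6804]
bar x [0.6431 0.6822]
bar x [0.6435 0.6809]
```

Call:
{"op": "play_rows", "data": {
  "targets": [-0.3, -10, 0, 0, 0, -3.5, 0, -0.3, -10, 0, 0, 0, -3.5, 0, -0.3, -10, 0, 0, 0, -3.5, 0, -0.3, -10, 0, 0, 0, -3.5, 0, -0.3, -10, 0, 0, 0, -3.5, 0, -0.3, -10, 0, 0, 0, -3.5, 0, -0.3, -10, 0, 0, 0, -3.5, 0, -0.3, -10, 0, 0, 0, -3.5, 0, -0.3, -10, 0, 0, 0, -3.5, 0, -0.3, -10, 0, 0, 0, -3.5, 0, 0, 0, 0, 0, 0, 0, 0]
}}

```text
t: 11.32
eef_pos: [0.4309, 0.1912, 0.0291]
eef_rot: [0.291, 0.957, -0.0, -0.0]
contact_force: [-1.3, 2.3, 0.2]
opening: 0.501
grasp_force: 1.3
```

```bash
python3 m.py w9;python3 bar.py
```

```text
dark (array([430.2, 201.6]), array([27. , 85.5]), 53.8) 7672 ang 143.4 r [0.135 0.211]
dark (array([417.4, 172.9]), array([ 1.9, 22.6]), 56.8) 496 ang 153.6 r [0.155 0.176]
dark (array([406.3, 167.8]), array([4.9, 1.7]), 56.8) 216 ang 157.0 r [0.173 0.174]
dark (array([442.1, 221.4]), array([4.8, 1.4]), 59.5) 109 ang 135.6 r [0.173 0.174]
tcp [0.4317 0.1921 0.0292] tool x ang 145.9 open 0.5 F [ 0.6  3.5 -1.2]
bar x [0.647  0.6847]
bar x [0.6476 0.6867]
bar x [0.6495 0.6876]
```

Call:
{"op": "play_rows", "data": {
  "targets": [-0.3, -10, 0, 0, 0, -3.5, 0, -0.3, -10, 0, 0, 0, -3.5, 0, -0.2, -6, 0, 0, 0, -2, 0, 0, 0, 0, 0, 0, 0, 0, 0, 0, 0, 0, 0, 0, 0]
}}

```text
t: 11.83
eef_pos: [0.4201, 0.1708, 0.0291]
eef_rot: [0.218, 0.976, 0.001, 0.0]
contact_force: [-0.3, 6.1, -0.9]
opening: 0.504
grasp_force: 2.1
```

```bash
python3 m.py w10;python3 bar.py
```

```text
dark (array([415.5, 182.2]), array([27. , 82.1]), 62.2) 7714 ang 151.6 r [0.135 0.211]
dark (array([409.5, 151.1]), array([ 2.1, 22.9]), 68.8) 497 ang 161.8 r [0.154 0.176]
dark (array([399., 144.]), array([5. , 1.6]), 70.1) 223 ang 165.2 r [0.172 0.173]
dark (array([426.7, 202.4]), array([4.8, 2.1]), 66.5) 212 ang 143.7 r [0.172 0.174]
tcp [0.4202 0.171  0.0291] tool x ang 154.8 open 0.49 F [0.1 3.8 0.1]
bar x [0.6501 0.6887]
bar x [0.6513 0.6901]
bar x [0.6526 0.6912]
```

Call:
{"op": "play_rows", "data": {
  "targets": [0, 8, 0, 0, 0, 0, 0, 0, 0, 0, 0, 0, 0, 0, 0, 0, -30, 0, 0, 0, 0, 0, 0, -35, 0, 0, 0, 0, 0, 0, -35, 0, 0, 0, 0, 0, 0, -30, 0, 0, 0, 0, 0, 0, 0, 0, 0, 0, 0]
}}

```text
t: 12.52
eef_pos: [0.426, 0.1782, 0.1641]
eef_rot: [0.218, 0.976, 0.002, 0.003]
contact_force: [0.4, 1.1, 0.5]
opening: 0.5
grasp_force: 0.0
```

Call:
{"op": "play_rows", "data": {
  "targets": [-18, -35, 0, 0, 0, 0, 1, -18, -35, 0, 0, 0, 0, 1, -18, -35, 0, 0, 0, 0, 1, -18, -35, 0, 0, 0, 0, 1, -18, -35, 0, 0, 0, 0, 1, -18, -35, 0, 0, 0, 0, 1, -18, -35, 0, 0, 0, 0, 1, -18, -35, 0, 0, 0, 0, 1, -18, -35, 0, 0, 0, 0, 1, 0, 0, 0, 0, 0, 0, 1, 0, 0, 0, 0, 0, 0, 1]
}}

```text
t: 13.43
eef_pos: [0.4356, -0.1795, 0.1584]
eef_rot: [0.22, 0.976, -0.001, -0.001]
contact_force: [0.6, 0.5, 0.1]
opening: 1.001
grasp_force: 0.0
```

```bash
python3 bar.py
cat > cp.py <<'E'
from h import *
import sys
def couplers(tag,n="wrist"):
    im,d,W,ci=shot(n,tag); s=get_state()
    hsv=cv2.cvtColor(im,cv2.COLOR_RGB2HSV); S=hsv[...,1]; X,Y,Z=W[...,0],W[...,1],W[...,2]
    T=s["eef_pos"]; 
    def comp(m,mn,name):
        k,l,st,ce=cv2.connectedComponentsWithStats(m.astype(np.uint8))
        for i in range(1,k):
            if st[i,4]>=mn:
                q=W[l==i]; r=rect(q[:,:2])
                print(name,r,st[i,4],"z",np.percentile(q[:,2],[5,95]).round(3),"px",ce[i].round(0),"S",np.median(S[l==i]))
    R=(X>.35)&(X<.75)&(Y>-.45)&(Y<.05)
    comp(R&(Z>.05)&(Z<.075)&(S<60)&((Z<T[2])),40,"body")
    comp(R&(Z>.006)&(Z<.022)&(S<60),150,"foot")
    print("tcp",np.round(T,4),"tool x ang",round(2*np.degrees(np.arctan2(s["eef_rot"][1],s["eef_rot"][0])),1),"open",round(s["opening"],2),"F",np.round(s["contact_force"],1))
    return im,d,W,ci
if __name__=="__main__":
    im,*_=couplers(sys.argv[1]); cv2.imwrite(f"pics/{sys.argv[1]}.png",im[:,:,::-1])
E
python3 cp.py c1
```

```text
bar x [0.6498 0.688 ]
bar x [0.6519 0.6901]
bar x [0.6533 0.6913]
body (array([ 436.1, -178.4]), array([36.1, 36. ]), 87.7) 1198 z [0.05  0.063] px [257. 182.] S 13.0
body (array([ 455.6, -289.3]), array([36.3, 35.8]), 57.7) 709 z [0.05  0.063] px [175. 238.] S 13.0
foot (array([ 436.2, -178.3]), array([70.4, 70.9]), 87.7) 2141 z [0.011 0.02 ] px [258. 162.] S 13.0
foot (array([606.4, -85.9]), array([269.9, 118.9]), 88.3) 2877 z [0.007 0.021] px [371. 245.] S 21.0
foot (array([ 456.5, -289.1]), array([69.3, 70.3]), 59.6) 1678 z [0.01 0.02] px [188. 216.] S 13.0
tcp [ 0.436  -0.1763  0.1584] tool x ang 154.9 open 1.0 F [-0.   1.3 -0.7]
```

View pics/c1.png

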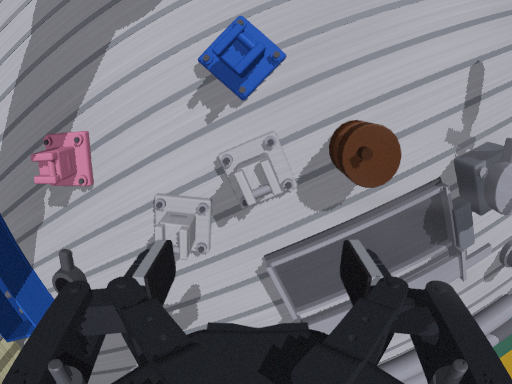

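Silver couplers sit at wrist pixels (257,170) and (182,227), with square silver feet. Blue (242,58), pink (65,158) and the brown drum (365,154) are not wanted. I'll align to the first silver coupler.

Call:
{"op": "play_rows", "data": {
  "targets": [0, 0, 10, 0, 0, -5.7, 1, 0, 0, 20, 0, 0, -5.7, 1, 0, 0, 20, 0, 0, -5.7, 1, 0, 0, 0, 0, 0, -5.7, 1, 0, 0, 0, 0, 0, 0, 1, 0, 0, 0, 0, 0, 0, 1, 0, 0, 0, 0, 0, 0, 1]
}}

```text
t: 14.12
eef_pos: [0.437, -0.1763, 0.1094]
eef_rot: [0.021, 1.0, 0.0, 0.0]
contact_force: [-0.5, -0.2, -0.3]
opening: 1.002
grasp_force: 0.0
```

```bash
python3 cp.py c2 | grep -v foot; python3 -c "
from h import *
p=np.array(get_state()['eef_pos'])*1000;print(tool([436.1-p[0],-178.4-p[1],-11-p[2]]))"
```

```text
body (array([ 435.8, -178.4]), array([35.9, 35.6]), 87.4) 1678 z [0.05  0.063] px [255. 195.] S 13.0
body (array([445.5, -91.9]), array([ 2.4, 23.4]), 61.1) 93 z [0.051 0.058] px [357. 201.] S 42.0
body (array([ 455.9, -289.5]), array([36.7, 36.6]), 58.9) 1341 z [0.05  0.063] px [132. 221.] S 13.0
body (array([448.8, -75.1]), array([ 5.5, 11. ]), 48.0) 94 z [0.058 0.069] px [378. 207.] S 40.0
body (array([ 677.4, -385.7]), array([28.6, 61.1]), 33.1) 446 z [0.051 0.063] px [111. 371.] S 26.0
tcp [ 0.4371 -0.1765  0.1094] tool x ang 177.6 open 1.0 F [-1.   0.5 -0.8]
[  1.   -1.9 120.4]
```

Call:
{"op": "play_rows", "data": {
  "targets": [1, -2, 24, 0, 0, 0, 1, 0, 0, 24, 0, 0, 0, 1, 0, 0, 24, 0, 0, 0, 1, 0, 0, 24, 0, 0, 0, 1, 0, 0, 24, 0, 0, 0, 1, 0, 0, 0, 0, 0, 0, 1, 0, 0, 0, 0, 0, 0, 1]
}}

```text
t: 14.75
eef_pos: [0.4349, -0.1787, -0.0112]
eef_rot: [0.02, 1.0, 0.0, -0.001]
contact_force: [0.5, -0.4, -0.0]
opening: 1.0
grasp_force: 0.0
```

Call:
{"op": "play_rows", "data": {
  "targets": [0, 0, 0, 0, 0, 0, -1, 0, 0, 0, 0, 0, 0, -1, 0, 0, 0, 0, 0, 0, -1, 0, 0, 0, 0, 0, 0, -1, 0, 0, 0, 0, 0, 0, -1, 0, 0, 0, 0, 0, 0, -1, 0, 0, 0, 0, 0, 0, -1, 0, 0, 0, 0, 0, 0, -1],
  "squeeze": 70
}}

```text
t: 15.42
eef_pos: [0.4362, -0.179, -0.0099]
eef_rot: [0.02, 1.0, -0.0, 0.001]
contact_force: [-1.4, 2.4, 11.5]
opening: 0.412
grasp_force: 69.5
```

Call:
{"op": "play_rows", "data": {
  "targets": [0, 0, -20, 0, 0, 0, -1, 0, 0, -20, 0, 0, 0, -1, 0, 0, 0, 0, 0, 0, -1]
}}

```text
t: 15.67
eef_pos: [0.4368, -0.1795, 0.0315]
eef_rot: [0.02, 1.0, -0.0, 0.002]
contact_force: [1.1, 0.3, -5.5]
opening: 0.413
grasp_force: 72.7
```

Run:
```python
from h import *
im,d,W,ci=shot("top","t11"); X,Y,Z=W[...,0],W[...,1],W[...,2]; V=cv2.cvtColor(im,cv2.COLOR_RGB2HSV)[...,2]
# floor at 4 mm: between lips (height profile)
f=406.4
for a in (-.19,-.15,-.11,-.07,-.03,.0):
    m=(Y>a)&(Y<a+.02)&(X>.52)&(X<.66); i=np.argsort(X[m]); 
    x,z=X[m][i],Z[m][i]
    near=x[(z>.009)&(z<.02)&(x<.58)]; far=x[(z>.009)&(z<.024)&(x>.6)&(x<.645)]; bar=x[(z>.03)]
    print(a,"near lip",near.mean().round(4) if len(near) else None,"far lip",far.mean().round(4) if len(far) else None,"bar",bar.min().round(4) if len(bar) else None)
# edges from plane z=0.014 (lip top) colors
m=((X>.545)&(X<.66)&(Y>-.23)&(Y<.05)&(Z<.009)&(V<70)).astype(np.uint8)
k,l,st,ce=cv2.connectedComponentsWithStats(m); i=1+np.argmax(st[1:,4]); print("floor",rect(W[l==i][:,:2]),st[i])
z=np.load("pics/c1.npz"); ci=dict(camera_info("wrist"),R=z["R"],t=z["t"]); W=cloud("wrist",z["d"],ci); V=cv2.cvtColor(z["im"],cv2.COLOR_RGB2HSV)[...,2]
X,Y,Z=W[...,0],W[...,1],W[...,2]; 
for a in (-.21,-.19,-.17,-.15,-.13,-.11,-.09,-.07,-.05,-.03,-.01,.01):
    m=(Y>a)&(Y<a+.02)&(X>.53)&(X<.65); x,zz=X[m],Z[m]
    near=x[(zz>.010)&(zz<.02)&(x<.57)]; far=x[(zz>.010)&(zz<.024)&(x>.62)]
    print(a,"near",np.percentile(near,[5,95]).round(4) if len(near)>5 else None,"far",np.percentile(far,[5,95]).round(4) if len(far)>5 else None)
q=W[(X>.56)&(X<.63)&(Y<-.17)&(Y>-.25)&(Z>.015)&(Z<.026)]; print("end -",np.percentile(q[:,1],[5,95]) if len(q) else 0)
q=W[(X>.56)&(X<.63)&(Y>0)&(Y<.06)&(Z>.015)&(Z<.026)]; print("end +",np.percentile(q[:,1],[5,95]) if len(q) else 0)
p=get_state(); print(p["eef_pos"],p["opening"],p["grasp_force"])
```

```text
-0.19 near lip 0.553 far lip 0.6266 bar 0.6505
-0.15 near lip 0.5525 far lip 0.6381 bar 0.6498
-0.11 near lip 0.5508 far lip 0.6296 bar 0.6511
-0.07 near lip 0.5522 far lip 0.6406 bar 0.6507
-0.03 near lip 0.5585 far lip 0.6384 bar 0.6527
0.0 near lip 0.5543 far lip 0.6406 bar 0.6522
floor (array([600.1,  10. ]), array([36.4, 80.9]), 88.2) [237 164  11  22 163]
-0.21 near [0.5473 0.5529] far [0.6366 0.6433]
-0.19 near [0.5478 0.5533] far [0.6372 0.6441]
-0.17 near [0.548  0.5534] far [0.6378 0.6439]
-0.15 near [0.5484 0.5541] far [0.638  0.6441]
-0.13 near [0.5481 0.5544] far None
-0.11 near [0.5485 0.5546] far None
-0.09 near [0.5489 0.5553] far [0.6392 0.6453]
-0.07 near [0.5492 0.5555] far [0.6391 0.6456]
-0.05 near [0.5496 0.5556] far [0.6394 0.6455]
-0.03 near [0.5504 0.5562] far [0.6399 0.6464]
-0.01 near [0.5503 0.5566] far [0.6407 0.6475]
0.01 near [0.551  0.5632] far [0.6234 0.6473]
end - [-0.22013733 -0.21407583]
end + [0.02883498 0.05308268]
[ 0.43649459 -0.17925182  0.0301225 ] 0.40812140650529866 72.66718357801437
```

Call:
{"op": "play_rows", "data": {
  "targets": [-30, 0, 0, 0, 0, -1.3, -1, -30, 0, 0, 0, 0, 0, -1, -30, 0, 0, 0, 0, 0, -1, -17, 26, 0, 0, 0, 0, -1, -17, 26, 0, 0, 0, 0, -1, -17, 26, 0, 0, 0, 0, -1, -17, 26, 0, 0, 0, 0, -1, 0, 0, 0, 0, 0, 0, -1, 0, 0, 0, 0, 0, 0, -1, 0, 0, 0, 0, 0, 0, -1]
}}

```text
t: 16.55
eef_pos: [0.5938, -0.0783, 0.0273]
eef_rot: [0.008, 1.0, -0.0, -0.001]
contact_force: [-0.2, -0.6, -5.8]
opening: 0.413
grasp_force: 72.9
```

```bash
python3 cp.py c3 ; python3 -c "
from h import *
p=np.array(get_state()['eef_pos'])*1000;print(p, tool([597.4-p[0],-82-p[1],-7-p[2]]))"
```

```text
foot (array([ 456.7, -288.3]), array([70.8, 69.8]), 58.9) 2591 z [0.008 0.02 ] px [18. 56.] S 11.0
foot (array([607.6, -92.2]), array([257. , 117.4]), 89.1) 7841 z [0.007 0.021] px [236. 197.] S 20.0
foot (array([ 690.9, -351.8]), array([54.1, 16.7]), 5.2) 356 z [0.007 0.021] px [ 10. 290.] S 26.0
tcp [ 0.5937 -0.0792  0.0276] tool x ang 179.0 open 0.41 F [ 0.3 -0.3 -5.8]
[593.66606646 -79.21880545  27.64466198] [-3.9 -2.7 34.6]
```

Call:
{"op": "play_rows", "data": {
  "targets": [-4, -3, 0, 0, 0, 0, -1, 0, 0, 10, 0, 0, 0, -1, 0, 0, 10, 0, 0, 0, -1, 0, 0, 8, 0, 0, 0, -1, 0, 0, 5, 0, 0, 0, -1, 0, 0, 0, 0, 0, 0, -1, 0, 0, 0, 0, 0, 0, -1]
}}

```text
t: 17.18
eef_pos: [0.5986, -0.0814, -0.0048]
eef_rot: [0.008, 1.0, 0.0, -0.0]
contact_force: [0.3, -0.3, -6.2]
opening: 0.415
grasp_force: 72.9
```

Call:
{"op": "play_rows", "data": {
  "targets": [0, 0, 1.5, 0, 0, 0, -1, 0, 0, 0, 0, 0, 0, -1, 0, 0, 0, 0, 0, 0, 0.2, 0, 0, 0, 0, 0, 0, 0.3, 0, 0, 0, 0, 0, 0, 0.4, 0, 0, 0, 0, 0, 0, 0.4, 0, 0, -25, 0, 0, 0, 0.4, 0, 0, -30, 0, 0, 0, 0.4, 0, 0, -35, 0, 0, 0, 0.4, 0, 0, -25, 0, 0, 0, 1, 0, 0, 0, 0, 0, 0, 1]
}}

```text
t: 18.1
eef_pos: [0.6027, -0.082, 0.1154]
eef_rot: [0.009, 1.0, -0.0, 0.005]
contact_force: [0.7, -0.4, -0.4]
opening: 0.954
grasp_force: 0.0
```

```bash
python3 cp.py c4 ; python3 -c "
from h import *
p=np.array(get_state()['eef_pos'])*1000;print(p)"; python3 bar.py
```

```text
body (array([ 456.5, -288.7]), array([37.8, 36.1]), 58.6) 1088 z [0.051 0.063] px [36. 50.] S 12.0
body (array([598.9, -81.6]), array([36.3, 36.1]), 89.5) 1971 z [0.053 0.067] px [258. 189.] S 12.0
body (array([ 692.1, -375.4]), array([62.1, 62.4]), 74.2) 1098 z [0.052 0.063] px [ 21. 265.] S 24.0
foot (array([ 457. , -288.3]), array([69.8, 70.2]), 59.5) 2031 z [0.009 0.02 ] px [72. 54.] S 12.0
foot (array([605.2, -92.3]), array([256. , 112.5]), 89.0) 4974 z [0.008 0.021] px [248. 176.] S 20.0
foot (array([598.4, -80.2]), array([73.5, 69.9]), 89.0) 2636 z [0.014 0.021] px [258. 166.] S 12.0
foot (array([ 670.4, -362.9]), array([46.7, 12.9]), 57.3) 244 z [0.007 0.021] px [ 43. 237.] S 26.0
tcp [ 0.6015 -0.0816  0.1128] tool x ang 179.0 open 1.0 F [ 0.7 -0.1 -0.3]
[601.45227527 -81.6220119  112.79568339]
bar x 0
bar x 0
bar x [0.6694 0.6909]
```

Call:
{"op": "play_rows", "data": {
  "targets": [20, -30, 0, 0, 0, 0, 1, 20, -30, 0, 0, 0, 0, 1, 20, -30, 0, 0, 0, 0, 1, 20, -30, 0, 0, 0, 0, 1, 20, -30, 0, 0, 0, 0, 1, 20, -30, 0, 0, 0, 0, 1, 21, -29, 0, 0, 0, 0, 1]
}}

```text
t: 18.78
eef_pos: [0.4527, -0.2889, 0.1082]
eef_rot: [0.008, 1.0, 0.0, -0.001]
contact_force: [1.0, -1.1, 0.5]
opening: 0.997
grasp_force: 0.0
```

Call:
{"op": "play_rows", "data": {
  "targets": [0, 0, 0, 0, 0, 6, 1, 0, 0, 0, 0, 0, 6, 1, 0, 0, 0, 0, 0, 6, 1, 0, 0, 0, 0, 0, 6, 1, 0, 0, 0, 0, 0, 6.3, 1, 0, 0, 0, 0, 0, 0, 1, 0, 0, 0, 0, 0, 0, 1, 0, 0, 0, 0, 0, 0, 1]
}}

```text
t: 19.45
eef_pos: [0.4542, -0.2877, 0.1088]
eef_rot: [0.268, 0.964, 0.0, -0.001]
contact_force: [0.1, 0.0, -0.9]
opening: 1.002
grasp_force: 0.0
```

```bash
python3 cp.py c5 ; python3 -c "
from h import *
p=np.array(get_state()['eef_pos'])*1000;print(p, tool([456.3-p[0],-289-p[1],-11-p[2]]))"
```

```text
body (array([ 456. , -289.5]), array([36.2, 35.3]), 58.9) 1674 z [0.05  0.063] px [258. 200.] S 13.0
body (array([598.4, -82.8]), array([37.1, 37.4]), 87.7) 1041 z [0.051 0.067] px [494. 211.] S 15.0
foot (array([ 551.5, -104.4]), array([ 41.9, 239.8]), 7.9) 1544 z [0.007 0.015] px [433. 182.] S 21.0
foot (array([ 456. , -289.5]), array([70.6, 69.8]), 59.2) 2944 z [0.01 0.02] px [258. 175.] S 14.0
foot (array([ 604.3, -127.4]), array([159.9,  83.5]), 89.3) 2298 z [0.008 0.021] px [455. 212.] S 16.0
tcp [ 0.4543 -0.2878  0.1089] tool x ang 148.9 open 1.0 F [ 0.  -0.4  0.3]
[ 454.30113882 -287.76393422  108.94424103] [ -2.4  -0.  119.9]
```

Call:
{"op": "play_rows", "data": {
  "targets": [-2.3, -0.5, 24, 0, 0, 0, 1, 0, 0, 24, 0, 0, 0, 1, 0, 0, 24, 0, 0, 0, 1, 0, 0, 24, 0, 0, 0, 1, 0, 0, 24, 0, 0, 0, 1, 0, 0, 0, 0, 0, 0, 1, 0, 0, 0, 0, 0, 0, 1]
}}

```text
t: 20.08
eef_pos: [0.4553, -0.2892, -0.0113]
eef_rot: [0.269, 0.963, 0.0, -0.001]
contact_force: [0.3, -0.6, 0.8]
opening: 0.998
grasp_force: 0.0
```

Call:
{"op": "play_rows", "data": {
  "targets": [0, 0, 0, 0, 0, 0, -1, 0, 0, 0, 0, 0, 0, -1, 0, 0, 0, 0, 0, 0, -1, 0, 0, 0, 0, 0, 0, -1, 0, 0, 0, 0, 0, 0, -1, 0, 0, 0, 0, 0, 0, -1, 0, 0, 0, 0, 0, 0, -1, 0, 0, 0, 0, 0, 0, -1, 0, 0, -20, 0, 0, 0, -1, 0, 0, -20, 0, 0, 0, -1, 0, 0, 0, 0, 0, 0, -1],
  "squeeze": 70
}}

```text
t: 21.0
eef_pos: [0.4576, -0.2905, 0.032]
eef_rot: [0.269, 0.963, -0.0, 0.002]
contact_force: [1.6, -0.5, -6.6]
opening: 0.41
grasp_force: 73.2
```

Call:
{"op": "play_rows", "data": {
  "targets": [-9, 30, 0, 0, 0, 0, -1, -9, 30, 0, 0, 0, 0, -1, -9, 30, 0, 0, 0, 0, -1, -9, 30, 0, 0, 0, 0, -1, -9, 30, 0, 0, 0, 0, -1, -9, 30, 0, 0, 0, 0, -1, 0, 0, 0, 0, 0, 0, -1]
}}

```text
t: 21.58
eef_pos: [0.6011, -0.1554, 0.0279]
eef_rot: [0.265, 0.964, 0.002, 0.001]
contact_force: [2.4, 2.1, -7.9]
opening: 0.411
grasp_force: 73.6
```

Call:
{"op": "play_rows", "data": {
  "targets": [0, 0, 0, 0, 0, -6, -1, 0, 0, 0, 0, 0, -6, -1, 0, 0, 0, 0, 0, -6, -1, 0, 0, 0, 0, 0, -6, -1, 0, 0, 0, 0, 0, -6, -1, 0, 0, 0, 0, 0, 0, -1, 0, 0, 0, 0, 0, 0, -1, 0, 0, 0, 0, 0, 0, -1]
}}

```text
t: 22.25
eef_pos: [0.5952, -0.1637, 0.0287]
eef_rot: [0.013, 1.0, 0.0, -0.001]
contact_force: [-0.2, -1.2, -7.5]
opening: 0.41
grasp_force: 73.5
```

```bash
python3 cp.py c6 ; python3 -c "
from h import *
p=np.array(get_state()['eef_pos'])*1000;print(p, tool([596-p[0],-163-p[1],-6.5-p[2]]))"
```

```text
foot (array([604.4, -93.4]), array([256., 117.]), 87.5) 5810 z [0.007 0.021] px [361. 181.] S 21.0
foot (array([604.9, -82.5]), array([70. , 82.3]), 88.8) 4613 z [0.01  0.021] px [357. 205.] S 13.0
foot (array([ 672.4, -365.1]), array([56.2, 17.7]), 60.3) 325 z [0.007 0.021] px [ 53. 287.] S 35.0
tcp [ 0.5954 -0.1637  0.0288] tool x ang 178.6 open 0.41 F [ 0.6  0.1 -7.6]
[ 595.42358972 -163.68199474   28.84171039] [-0.6  0.7 35.3]
```

Call:
{"op": "play_rows", "data": {
  "targets": [-0.6, 0.7, 10, 0, 0, 0, -1, 0, 0, 10, 0, 0, 0, -1, 0, 0, 8, 0, 0, 0, -1, 0, 0, 5, 0, 0, 0, -1, 0, 0, 2, 0, 0, 0, -1, 0, 0, 0, 0, 0, 0, -1, 0, 0, 0, 0, 0, 0, -1]
}}

```text
t: 22.88
eef_pos: [0.5953, -0.1625, -0.0054]
eef_rot: [0.011, 1.0, 0.001, -0.001]
contact_force: [-7.6, 1.5, 6.3]
opening: 0.409
grasp_force: 75.5
```

Call:
{"op": "play_rows", "data": {
  "targets": [0, 0, 0, 0, 0, 0, 0.2, 0, 0, 0, 0, 0, 0, 0.3, 0, 0, 0, 0, 0, 0, 0.4, 0, 0, 0, 0, 0, 0, 0.4, 0, 0, -25, 0, 0, 0, 0.4, 0, 0, -30, 0, 0, 0, 0.4, 0, 0, -35, 0, 0, 0, 0.4, 0, 0, -35, 0, 0, 0, 0.4, 0, 0, 0, 0, 0, 0, 0.4, 0, 0, 0, 0, 0, 0, 0.4]
}}

```text
t: 23.72
eef_pos: [0.5984, -0.1636, 0.122]
eef_rot: [0.011, 1.0, -0.0, 0.003]
contact_force: [-0.1, 0.2, -0.5]
opening: 0.697
grasp_force: 0.0
```

```bash
python3 cp.py c7
```

```text
body (array([ 594.9, -163.1]), array([35.9, 36.6]), 88.9) 1853 z [0.053 0.067] px [259. 187.] S 12.0
body (array([598.9, -82.2]), array([36.8, 36.8]), 0.1) 1759 z [0.053 0.067] px [351. 190.] S 13.0
body (array([ 689.1, -378.6]), array([55.3, 63.1]), 37.7) 1171 z [0.053 0.063] px [ 71. 272.] S 29.0
foot (array([604.4, -92.2]), array([257.1, 111.2]), 89.2) 4390 z [0.007 0.02 ] px [326. 177.] S 21.0
foot (array([ 595.8, -163.1]), array([70.6, 74.3]), 89.2) 2547 z [0.014 0.021] px [258. 164.] S 13.0
foot (array([599.1, -82.5]), array([69.8, 71.4]), 88.6) 2244 z [0.012 0.021] px [328. 168.] S 13.0
foot (array([ 664.7, -369.6]), array([34.9,  7. ]), 73.7) 150 z [0.007 0.021] px [ 89. 237.] S 29.5
tcp [ 0.5971 -0.1632  0.1201] tool x ang 178.7 open 0.7 F [-0.3  0.1 -0.3]
```

Call:
{"op": "play_rows", "data": {
  "targets": [3.5, 38.5, 0, 0, 0, 0, -0.2, 3.5, 38.5, 0, 0, 0, 0, -0.2, 3.5, 38.5, 0, 0, 0, 0, -0.2, 3.5, 38.5, 0, 0, 0, 0, -0.2, 3.5, 38.5, 0, 0, 0, 0, -0.2, 3.5, 38.5, 0, 0, 0, 0, -0.2, 3.5, 38.5, 0, 0, 0, 0, -0.2, 0, 0, 0, 0, 0, 0, -0.2]
}}

```text
t: 24.43
eef_pos: [0.5755, 0.1177, 0.1176]
eef_rot: [0.005, 1.0, 0.002, -0.002]
contact_force: [0.3, 1.3, -0.1]
opening: 0.399
grasp_force: 0.0
```

Call:
{"op": "play_rows", "data": {
  "targets": [0, 0, 0, 0, 0, 6.8, -0.2, 0, 0, 0, 0, 0, 6.8, -0.2, 0, 0, 0, 0, 0, 6.8, -0.2, 0, 0, 0, 0, 0, 6.8, -0.2, 0, 0, 0, 0, 0, 0, -0.2, 0, 0, 0, 0, 0, 0, -0.2, 0, 0, 0, 0, 0, 0, -0.2]
}}

```text
t: 25.02
eef_pos: [0.5775, 0.1067, 0.1187]
eef_rot: [0.244, 0.97, -0.0, -0.001]
contact_force: [-1.3, -0.2, -0.0]
opening: 0.397
grasp_force: 0.0
```

```bash
python3 m.py w11
python3 - <<'E'
from h import *
z=np.load("pics/w11.npz"); cv2.imwrite("pics/w11.png",z["im"][:,:,::-1])
E
```

```text
tab (array([577.4, 105.2]), array([10.1, 14.2]), 72.0) 377
dark (array([451.9, 177.9]), array([25.1, 20.4]), 60.6) 763 ang 145.7 r [0.129 0.148]
dark (array([462.5, 155.3]), array([ 7.9, 15.3]), 55.7) 236 ang 151.9 r [0.11  0.125]
tcp [0.5776 0.1067 0.1189] tool x ang 151.7 open 0.4 F [-0.4  0.6  0.5]
```

View pics/w11.png

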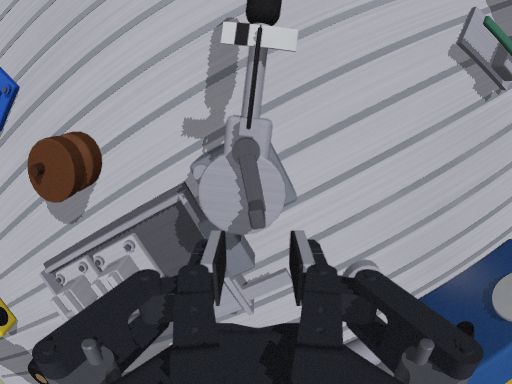

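Call:
{"op": "play_rows", "data": {
  "targets": [0, 0, 0, 0, 0, 6, -0.2, -0.7, -1.4, 25, 0, 0, 0, -0.2, 0, 0, 20, 0, 0, 0, -0.2, 0, 0, 15, 0, 0, 0, -0.2, 0, 0, 0, 0, 0, 0, -0.2, 0, 0, 0, 0, 0, 0, -0.2]
}}

```text
t: 25.57
eef_pos: [0.5771, 0.1051, 0.059]
eef_rot: [0.296, 0.955, -0.0, -0.001]
contact_force: [0.3, -0.0, 0.2]
opening: 0.403
grasp_force: 0.0
```

Call:
{"op": "play_rows", "data": {
  "targets": [0, -6, 0, 0, 0, 0, -0.2, 0, -6, 0, 0, 0, 0, -0.2, 0, -6, 0, 0, 0, 0, -0.2, 0, -6, 0, 0, 0, 0, -0.2, 0, -5, 0, 0, 0, 0, -0.2, 0, -4, 0, 0, 0, 0, -0.2, 0, -3, 0, 0, 0, 0, -0.2, 0, 0, 0, 0, 0, 0, -0.2]
}}

```text
t: 26.23
eef_pos: [0.5583, 0.0764, 0.0602]
eef_rot: [0.296, 0.955, 0.001, 0.001]
contact_force: [5.9, 2.3, 2.4]
opening: 0.399
grasp_force: 2.7
```

Call:
{"op": "play_rows", "data": {
  "targets": [0, 14, 0, 0, 0, 0, -0.2, 0, 0, -30, 0, 0, 0, -0.2, 0, 0, -30, 0, 0, 0, -0.2, 0, 0, 0, 0, 0, 0, -0.2, 0, 0, 0, 0, 0, 0, -0.2]
}}

```text
t: 26.65
eef_pos: [0.5657, 0.0878, 0.1205]
eef_rot: [0.296, 0.955, 0.0, 0.001]
contact_force: [-0.4, 0.2, -0.1]
opening: 0.398
grasp_force: 0.0
```

```bash
python3 m.py w12
```

```text
tab (array([563.2,  84.9]), array([10.2, 14.1]), 35.9) 375
dark (array([451.4, 177.3]), array([23.9, 19. ]), 54.5) 740 ang 146.0 r [0.129 0.147]
dark (array([462.6, 155.1]), array([ 7.6, 15.4]), 55.5) 239 ang 152.0 r [0.11  0.125]
tcp [0.5647 0.0876 0.1193] tool x ang 145.6 open 0.4 F [0.6 0.3 0. ]
```

Call:
{"op": "play_rows", "data": {
  "targets": [34, 2, 0, 0, 0, 0, 0, 34, 2, 0, 0, 0, 0, 0, 34, 2, 0, 0, 0, 0, 0, 34, 2, 0, 0, 0, 0, 0, 35, 2, 0, 0, 0, 0, 0, 0, 0, 0, 0, 0, 0, 0, 0, 0, 0, 0, 0, 0, 0, 0, 0, 0, 0, 0, 0, 0]
}}

```text
t: 27.37
eef_pos: [0.4296, 0.1918, 0.1187]
eef_rot: [0.296, 0.955, -0.001, -0.0]
contact_force: [-0.0, -0.1, 0.7]
opening: 0.498
grasp_force: 0.0
```

```bash
python3 m.py w13
```

```text
dark (array([425.2, 195.8]), array([24.8, 83.6]), 54.8) 3062 ang 145.9 r [0.133 0.211]
dark (array([462.3, 155.6]), array([ 7.4, 16.5]), 54.0) 167 ang 151.8 r [0.11  0.126]
tcp [0.4302 0.1913 0.1189] tool x ang 145.5 open 0.5 F [0.9 0.2 0.3]
```

Call:
{"op": "play_rows", "data": {
  "targets": [0, 0, 30, 0, 0, 0, 0, 0, 0, 30, 0, 0, 0, 0, 0, 0, 30, 0, 0, 0, 0, 0, 0, 0, 0, 0, 0, 0, -0.3, 10, 0, 0, 0, 3.5, 0, -0.3, 10, 0, 0, 0, 3.5, 0, -0.3, 10, 0, 0, 0, 3.5, 0, -0.3, 10, 0, 0, 0, 3.5, 0, -0.3, 10, 0, 0, 0, 3.5, 0, -0.3, 10, 0, 0, 0, 3.5, 0, 0, 0, 0, 0, 0, 0, 0]
}}

```text
t: 28.33
eef_pos: [0.4745, 0.2352, 0.0306]
eef_rot: [0.467, 0.884, 0.001, 0.001]
contact_force: [-0.6, 0.4, 0.5]
opening: 0.501
grasp_force: 0.0
```

Call:
{"op": "play_rows", "data": {
  "targets": [-0.3, 10, 0, 0, 0, 3.5, 0, -0.3, 10, 0, 0, 0, 3.5, 0, -0.3, 10, 0, 0, 0, 3.5, 0, -0.3, 10, 0, 0, 0, 3.5, 0, -0.3, 10, 0, 0, 0, 3.5, 0, -0.3, 10, 0, 0, 0, 3.5, 0, 0, 0, 0, 0, 0, 0, 0]
}}

```text
t: 28.92
eef_pos: [0.5275, 0.2583, 0.0301]
eef_rot: [0.62, 0.785, -0.0, 0.0]
contact_force: [-2.4, -0.4, 0.7]
opening: 0.496
grasp_force: 1.3
```

```bash
python3 m.py w14; python3 bar.py
```

```text
dark (array([516.2, 261.5]), array([27. , 84.9]), 15.8) 7561 ang 106.9 r [0.134 0.21 ]
dark (array([547.7, 263.4]), array([ 2. , 22.6]), 12.0) 466 ang 96.6 r [0.154 0.175]
dark (array([556.4, 272.2]), array([4.8, 1.8]), 14.1) 216 ang 93.2 r [0.172 0.173]
tcp [0.5267 0.2581 0.0299] tool x ang 103.6 open 0.5 F [-1.9 -0.5  0.1]
bar x [0.6425 0.6804]
bar x [0.6439 0.6823]
bar x [0.6442 0.6835]
```

Call:
{"op": "play_rows", "data": {
  "targets": [-0.3, 10, 0, 0, 0, 3.5, 0, -0.3, 10, 0, 0, 0, 3.5, 0, -0.3, 10, 0, 0, 0, 3.5, 0, -0.3, 10, 0, 0, 0, 3.5, 0, -0.3, 10, 0, 0, 0, 3.5, 0, -0.3, 10, 0, 0, 0, 3.5, 0, -0.3, 10, 0, 0, 0, 3.5, 0, 0, 0, 0, 0, 0, 0, 0]
}}

```text
t: 29.68
eef_pos: [0.5967, 0.2598, 0.0297]
eef_rot: [0.772, 0.636, 0.0, 0.0]
contact_force: [-2.0, 1.5, 1.4]
opening: 0.501
grasp_force: 1.4
```

```bash
python3 m.py w15; python3 bar.py
```

```text
dark (array([587.8, 267.5]), array([84.7, 26.8]), 81.0) 7594 ang 82.3 r [0.134 0.21 ]
dark (array([617.2, 255.7]), array([22.7,  1.8]), 78.6) 487 ang 72.0 r [0.153 0.175]
dark (array([565.3, 272.6]), array([1.6, 5.1]), 82.6) 213 ang 90.2 r [0.172 0.173]
dark (array([628.8, 260. ]), array([2., 5.]), 80.8) 221 ang 68.6 r [0.171 0.173]
tcp [0.5959 0.2601 0.0296] tool x ang 79.2 open 0.5 F [-3.1  0.2  2.7]
bar x [0.6309 0.6689]
bar x [0.6301 0.6694]
bar x [0.6311 0.6694]
```

Call:
{"op": "play_rows", "data": {
  "targets": [-0.3, 10, 0, 0, 0, 3.5, 0, -0.3, 10, 0, 0, 0, 3.5, 0, -0.1, 5.7, 0, 0, 0, 2, 0, -0.1, 5.7, 0, 0, 0, 2, 0, 0, 0, 0, 0, 0, 0, 0, 0, 0, 0, 0, 0, 0, 0]
}}

```text
t: 30.28
eef_pos: [0.6259, 0.2517, 0.0294]
eef_rot: [0.828, 0.56, -0.0, -0.0]
contact_force: [-2.1, 0.4, 0.6]
opening: 0.503
grasp_force: 1.5
```

```bash
python3 m.py w16; python3 bar.py
```

```text
dark (array([618.5, 260.1]), array([85.3, 26.8]), 70.6) 7625 ang 71.6 r [0.134 0.21 ]
dark (array([645., 244.]), array([22.1,  1.8]), 64.7) 482 ang 61.3 r [0.154 0.175]
dark (array([597.6, 269.9]), array([1.7, 4.9]), 67.0) 216 ang 79.4 r [0.172 0.174]
dark (array([657.5, 245.8]), array([2., 5.]), 65.2) 225 ang 57.9 r [0.171 0.173]
tcp [0.6258 0.2517 0.0294] tool x ang 68.1 open 0.5 F [-3.   0.2  1.3]
bar x [0.6241 0.6616]
bar x [0.6256 0.6638]
bar x [0.6269 0.6652]
```

Call:
{"op": "play_rows", "data": {
  "targets": [-0.1, 4.3, 0, 0, 0, 1.5, 0, -0.1, 4.3, 0, 0, 0, 1.5, 0, -0.1, 4.3, 0, 0, 0, 1.5, 0, 0, 0, 0, 0, 0, 0, 0, 0, 0, 0, 0, 0, 0, 0]
}}

```text
t: 30.8
eef_pos: [0.6382, 0.2463, 0.0294]
eef_rot: [0.85, 0.527, 0.0, 0.0]
contact_force: [-3.0, 3.4, 0.7]
opening: 0.499
grasp_force: 2.0
```

```bash
python3 m.py w17; python3 bar.py
python3 - <<'E'
from h import *
s=get_state(); print("tool F",tool(s["contact_force"]))
im=np.load("pics/w17.npz")["im"]; cv2.imwrite("pics/w17.png",cv2.resize(im[150:330,140:380],(800,600),interpolation=cv2.INTER_CUBIC)[:,:,::-1])
E
```

```text
dark (array([631.8, 256.3]), array([83.4, 26.9]), 65.6) 7611 ang 66.9 r [0.134 0.21 ]
dark (array([657. , 236.7]), array([22.4,  1.7]), 63.4) 479 ang 56.6 r [0.154 0.175]
dark (array([611.3, 266.6]), array([1.7, 4.8]), 59.4) 221 ang 74.7 r [0.172 0.174]
dark (array([669.2, 237.7]), array([2., 5.]), 62.2) 233 ang 53.2 r [0.171 0.173]
tcp [0.638  0.2463 0.0294] tool x ang 63.6 open 0.5 F [-2.3  2.4  1.8]
bar x [0.6227 0.6614]
bar x [0.6246 0.6615]
bar x [0.6244 0.6617]
tool F [ 1.2 -4.  -0.9]
```

View pics/w17.png

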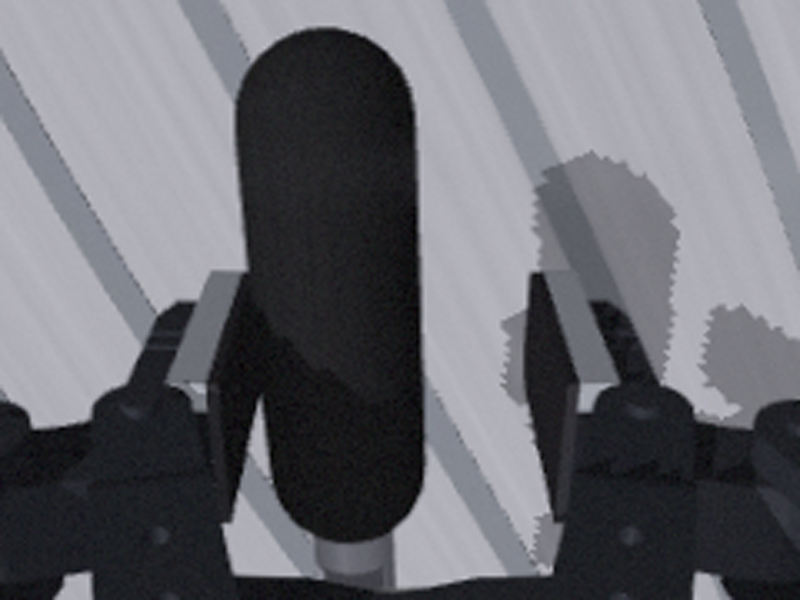

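Call:
{"op": "play_rows", "data": {
  "targets": [0, 2.9, 0, 0, 0, 1, 0, 0, 2.9, 0, 0, 0, 1, 0, 0, 2.9, 0, 0, 0, 0, 0, 0, 0, 0, 0, 0, 0, 0, 0, 0, 0, 0, 0, 0, 0, 0, 0, 0, 0, 0, 0, 0]
}}

```text
t: 31.4
eef_pos: [0.6449, 0.2432, 0.0294]
eef_rot: [0.859, 0.512, -0.0, -0.001]
contact_force: [-5.0, 4.9, 1.8]
opening: 0.503
grasp_force: 3.2
```

```bash
python3 m.py w18|grep -v "\[1.\|\[2.," ; python3 bar.py
python3 - <<'E'
from h import *
for i in range(3):
    s=get_state(); print("tool F",tool(s["contact_force"]),s["grasp_force"]); grab_frame("top")
E
```

```text
dark (array([639.1, 254. ]), array([81.5, 26.9]), 62.1) 7601 ang 64.3 r [0.134 0.21 ]
dark (array([663.1, 233.1]), array([22.1,  1.9]), 57.9) 477 ang 54.0 r [0.155 0.176]
tcp [0.6449 0.2432 0.0294] tool x ang 61.6 open 0.5 F [-5.3  4.6  1.4]
bar x [0.6234 0.6616]
bar x [0.6235 0.6624]
bar x [0.6239 0.6619]
tool F [ 2.2 -5.6 -2. ] 3.14694307744503
tool F [ 1.7 -7.5 -0.8] 3.145447075366974
tool F [ 2.1 -6.  -1.4] 3.1444618105888367
```

Call:
{"op": "play_rows", "data": {
  "targets": [0, 2.5, 0, 0, 0, 1, 0, 0, 2.5, 0, 0, 0, 1, 0, 0, 2.5, 0, 0, 0, 0.5, 0, 0, 0, 0, 0, 0, 0, 0, 0, 0, 0, 0, 0, 0, 0]
}}

```text
t: 32.07
eef_pos: [0.6509, 0.2397, 0.0293]
eef_rot: [0.87, 0.493, -0.001, -0.001]
contact_force: [-6.9, 4.4, 2.9]
opening: 0.504
grasp_force: 4.2
```

```bash
python3 m.py w19|grep -v "\[1.\|\[2.," ; python3 bar.py
python3 - <<'E'
from h import *
for i in range(4):
    s=get_state(); print("tool F",tool(s["contact_force"]),s["grasp_force"],s["t"]); grab_frame("top")
im,d,W,ci=shot("scene","s19"); f=192/np.tan(np.radians(ci["vertical_fov"]/2)); c=ci["R"]@np.array([.62,.2,.075])+ci["t"]; u,v=int(ci["cx"]+f*c[0]/c[2]),int(ci["cy"]+f*c[1]/c[2])
cv2.imwrite("pics/s19.png",cv2.resize(im[v-45:v+45,u-60:u+60],(800,600),interpolation=cv2.INTER_CUBIC)[:,:,::-1])
E
```

```text
dark (array([645.4, 250.1]), array([82.1, 26.7]), 59.6) 7589 ang 61.8 r [0.134 0.21 ]
dark (array([669. , 228.7]), array([22.1,  1.9]), 57.9) 483 ang 51.5 r [0.155 0.176]
dark (array([626., 262.]), array([2.1, 4.6]), 53.5) 224 ang 69.7 r [0.172 0.174]
tcp [0.6509 0.2398 0.0293] tool x ang 59.1 open 0.5 F [-6.4  5.4  3.1]
bar x [0.6226 0.6613]
bar x [0.6229 0.6626]
bar x [0.6236 0.6617]
tool F [ 1.7 -8.8 -2.9] 4.1488467156887054 32.1667
tool F [ 1.3 -8.3 -2.5] 4.14555698633194 32.2167
tool F [ 1.2 -9.  -2.3] 4.142400473356247 32.2667
tool F [ 0.5 -8.  -3. ] 4.140257388353348 32.3167
```

View pics/s19.png

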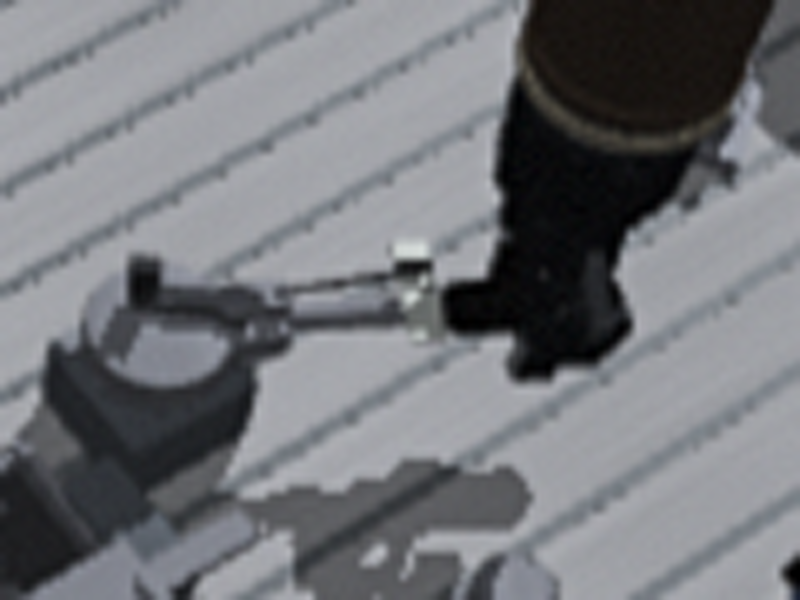

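Call:
{"op": "play_rows", "data": {
  "targets": [0, 2.5, 0, 0, 0, 0.8, 0, 0, 2.5, 0, 0, 0, 0.8, 0, 0, 0, 0, 0, 0, 0, 0, 0, 0, 0, 0, 0, 0, 0, 0, 0, 0, 0, 0, 0, 0, 0, 0, 0, 0, 0, 0, 0]
}}

```text
t: 32.92
eef_pos: [0.6547, 0.2374, 0.0293]
eef_rot: [0.877, 0.481, -0.001, -0.001]
contact_force: [-8.9, 5.2, 3.5]
opening: 0.498
grasp_force: 4.9
```

```bash
python3 m.py w20|grep "tcp\|7...\ ang"
python3 - <<'E'
from h import *
s=get_state(); print("tool F",tool(s["contact_force"]),s["grasp_force"],s["t"])
im,d,W,ci=shot("scene","s20"); f=192/np.tan(np.radians(ci["vertical_fov"]/2)); c=ci["R"]@np.array([.62,.2,.075])+ci["t"]; u,v=int(ci["cx"]+f*c[0]/c[2]),int(ci["cy"]+f*c[1]/c[2])
cv2.imwrite("pics/s20.png",cv2.resize(im[v-15:v+10,u-25:u+15],(800,500),interpolation=cv2.INTER_CUBIC)[:,:,::-1])
E
```

```text
dark (array([649.4, 247.9]), array([82.3, 26.8]), 57.1) 7580 ang 60.3 r [0.134 0.209]
tcp [0.6546 0.2374 0.0292] tool x ang 57.5 open 0.5 F [-8.4  6.   4.6]
tool F [  0.6 -10.3  -4.6] 4.852019548416138 32.9667grep: warning: stray \ before white space
```

View pics/s20.png

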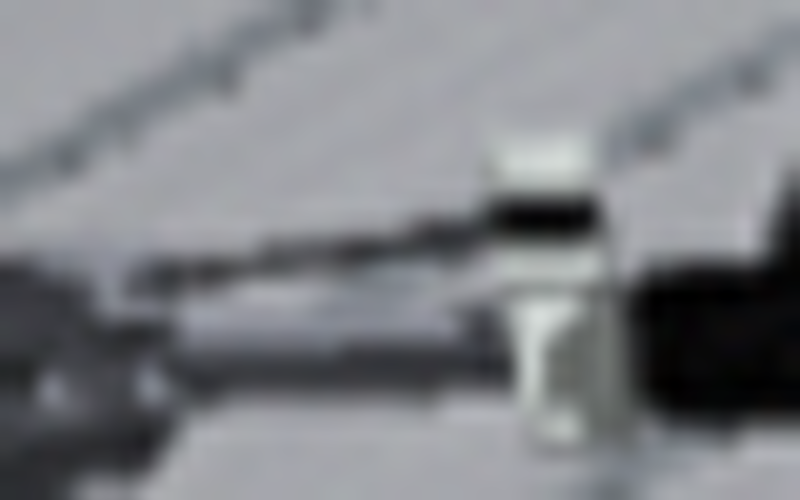

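The pointer stands inside the dark band, at about (540,217) in the crop. I'll hold there for over a second, then ease off.

Call:
{"op": "play_rows", "data": {
  "targets": [0, 0, 0, 0, 0, 0, 0, 0, 0, 0, 0, 0, 0, 0, 0, 0, 0, 0, 0, 0, 0, 0, 0, 0, 0, 0, 0, 0, 0, 0, 0, 0, 0, 0, 0, 0, 0, 0, 0, 0, 0, 0, 0, 0, 0, 0, 0, 0, 0, 0, 0, 0, 0, 0, 0, 0, 0, 0, 0, 0, 0, 0, 0, 0, 0, 0, 0, 0, 0, 0, 0, 0, 0, 0, 0, 0, 0, 0, 0, 0, 0, 0, 0, 0]
}}

```text
t: 34.02
eef_pos: [0.6546, 0.2375, 0.0292]
eef_rot: [0.877, 0.481, -0.001, -0.001]
contact_force: [-7.8, 4.8, 3.3]
opening: 0.504
grasp_force: 4.8
```

Call:
{"op": "play_rows", "data": {
  "targets": [0, 0, 0, 0, 0, 0, 0, 0, 0, 0, 0, 0, 0, 0, 0, 0, 0, 0, 0, 0, 0, 0, -3, 0, 0, 0, 0, 0, 0, -3, 0, 0, 0, -1, 0, 0, -3, 0, 0, 0, -1, 0, 0, -3, 0, 0, 0, -1, 0, 0, -3, 0, 0, 0, -1, 0, 0, -3, 0, 0, 0, -1, 0, 0, -3, 0, 0, 0, -1, 0, 0, -3, 0, 0, 0, -1, 0, 0, 0, 0, 0, 0, 0, 0]
}}

```text
t: 35.02
eef_pos: [0.6352, 0.2476, 0.0294]
eef_rot: [0.846, 0.534, -0.0, 0.0]
contact_force: [-3.0, 0.9, 0.4]
opening: 0.501
grasp_force: 1.5
```

```bash
python3 m.py w21|grep "tcp\|7... ang" ; python3 bar.py; python3 -c "
from h import *
s=get_state(); print('tool F',tool(s['contact_force']),s['grasp_force'],s['t'])"
```

```text
dark (array([629., 258.]), array([82.4, 26.8]), 67.3) 7601 ang 68.0 r [0.134 0.21 ]
tcp [0.6355 0.2476 0.0295] tool x ang 64.4 open 0.5 F [-3.1  1.1 -1. ]
bar x [0.6236 0.6619]
bar x [0.6239 0.6624]
bar x [0.6242 0.6617]
tool F [ 0.5 -3.7 -0.2] 1.5432170033454895 35.1167
```

Call:
{"op": "play_rows", "data": {
  "targets": [0, -3, 0, 0, 0, -1, 0, 0, -3, 0, 0, 0, -1, 0, 0, -3, 0, 0, 0, -1, 0, 0, -3, 0, 0, 0, -1, 0, 0, -2, 0, 0, 0, 0, 0, 0, 0, 0, 0, 0, 0, 0, 0, 0, 0, 0, 0, 0, 0]
}}

```text
t: 35.7
eef_pos: [0.623, 0.2535, 0.0296]
eef_rot: [0.827, 0.562, 0.0, 0.0]
contact_force: [-0.1, 0.8, -0.6]
opening: 0.5
grasp_force: 0.0
```

```bash
python3 m.py w22 ; python3 bar.py; python3 -c "
from h import *
s=get_state(); print('tool F',tool(s['contact_force']),s['grasp_force'],s['t'])"
```

```text
dark (array([617.9, 261.2]), array([83.7, 25.3]), 71.9) 7064 ang 71.9 r [0.134 0.21 ]
dark (array([602.3, 261.5]), array([22.7,  1.8]), 71.5) 488 ang 77.2 r [0.155 0.177]
dark (array([642.4, 246. ]), array([22. ,  1.8]), 66.9) 476 ang 62.5 r [0.154 0.176]
dark (array([594.5, 271.6]), array([1.8, 4.9]), 72.7) 217 ang 80.5 r [0.173 0.175]
dark (array([654.4, 247.7]), array([1.9, 4.9]), 71.0) 225 ang 59.1 r [0.171 0.173]
tcp [0.6231 0.2534 0.0296] tool x ang 68.4 open 0.5 F [ 0.4  0.2 -0.3]
bar x [0.623  0.6615]
bar x [0.6247 0.6619]
bar x [0.6242 0.662 ]
tool F [ 0.1  0.1 -0.8] 0.0 35.8
```

Call:
{"op": "play_rows", "data": {
  "targets": [0, -1, -10, 0, 0, 0, 0, 0, 0, -30, 0, 0, 0, 0, 0, 0, -40, 0, 0, 0, 0, 0, 0, -40, 0, 0, 0, 0, 0, 0, -40, 0, 0, 0, 0, -40, 0, -30, 0, 0, 0, 0, -40, 0, 0, 0, 0, 0, 0, -40, 0, 0, 0, 0, 0, 0, 0, 0, 0, 0, 0, 0, 0, 0, 0, 0, 0, 0, 0, 0]
}}

```text
t: 36.63
eef_pos: [0.5799, 0.1454, 0.216]
eef_rot: [0.828, 0.56, 0.001, -0.0]
contact_force: [-0.4, 0.7, 0.3]
opening: 0.499
grasp_force: 0.0
```

```bash
python3 m.py w23; python3 cp.py c8; python3 bar.py; python3 -c "
from h import *
z=np.load('pics/w23.npz')['im']; cv2.imwrite('pics/w23.png',cv2.resize(z[:,:,::-1],(800,600)))"
```

```text
tab (array([552. ,  96.9]), array([13. ,  9.9]), 54.4) 157
dark (array([617.5, 260.4]), array([81.8, 24.6]), 72.1) 1654 ang 72.1 r [0.129 0.206]
tcp [0.5803 0.1479 0.2155] tool x ang 68.3 open 0.5 F [ 0.9  1.4 -0.4]
foot (array([552.8, -49.6]), array([168.8,  11.3]), 87.4) 380 z [0.009 0.016] px [288. 282.] S 21.0
tcp [0.5804 0.1492 0.215 ] tool x ang 68.5 open 0.5 F [0.6 1.6 1. ]
bar x [0.6232 0.6613]
bar x [0.6233 0.6621]
bar x [0.6238 0.6618]
```

View pics/w23.png

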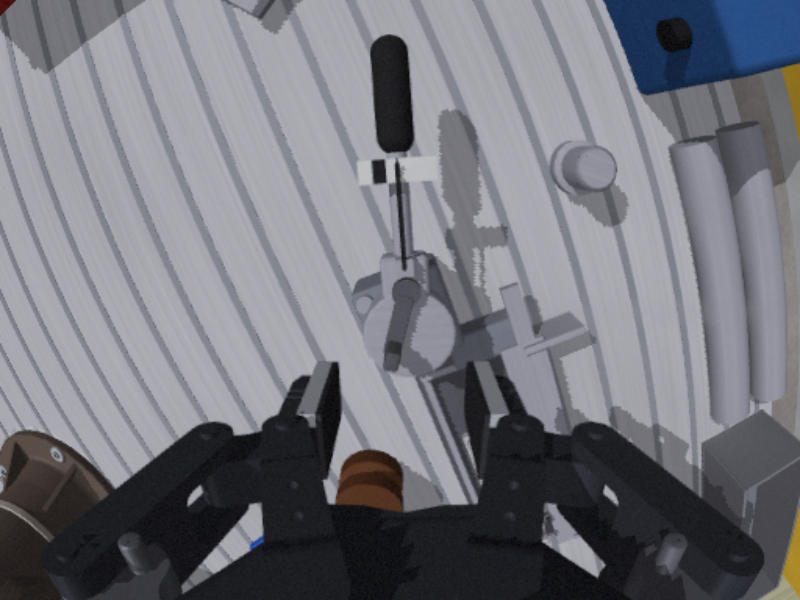

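The pointer is at rest off the band. The lever tab is to the left of the handle line, on the tightening side, and the bar is closed. One last check of the couplers from the top and scene cameras.

Run:
```python
from h import *
for n in ("top","scene"):
    im,d,W,ci=shot(n,"f"+n); S=cv2.cvtColor(im,cv2.COLOR_RGB2HSV)[...,1]; X,Y,Z=W[...,0],W[...,1],W[...,2]
    m=((X>.56)&(X<.63)&(Y>-.22)&(Y<.03)&(Z>.057)&(Z<.072)).astype(np.uint8)
    k,l,st,ce=cv2.connectedComponentsWithStats(m)
    for i in range(1,k):
        if st[i,4]>15: q=W[l==i]; print(n,rect(q[:,:2]),st[i,4],np.median(q[:,2]).round(3))
```

```text
top (array([598.5, -82. ]), array([36.9, 32.7]), 1.4) 66 0.063
top (array([ 593.5, -164.8]), array([36. , 33.1]), 0.4) 68 0.064
scene (array([602.3, -80.3]), array([36.1, 37. ]), 0.6) 102 0.064
scene (array([ 597.7, -162.4]), array([35.5, 35.5]), 0.6) 105 0.064
```

```bash
python3 -c "
from rig import *
print(finish_job())"
```

```text
the job is handed in; nothing more can be done
None
```

The job is handed in at about 37 s robot time. Both silver couplers stand upright in the rack, within about 2 mm of its centre line on the close wrist view. The bolt is tight with the bar closed over their feet, and the pointer was held in the dark band for over a second. The handle is eased off and released, with the lever left on the tightening side. The hand-in gave no verdict back, so this rests on my camera and force readings.

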